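# Load the goods train: crates graded by height behind the locomotive

## Robot

A 6-joint arm with a two-finger parallel gripper is mounted at the origin on the work surface. World frame = base frame: x ahead of the robot, y to its left, z up, the work surface at z = 0. Lengths are in mm, angles in rad, forces in N, time in s.
With the tool pointing down it reaches from about 350 to 975 mm from the base axis. Payload 7.1 kg.
Tool frame: the origin (TCP) lies on the centre line of the jaws, within the pads' length; the fingertips stand 14 mm ahead of it and the grasp point (between the pads) lies 5 mm behind it; x points along the fingers, z is the direction in which the jaws open and shut, and the axes are right-handed (so a half turn about x gives the same grasp; the last joint's range is limited). The gripper opens to 88 mm and grips with 3 to 60 N. Pads are 20 mm wide; open, the fingers measure 115 mm over their backs; the gripper's body (75 mm by 178 mm) begins 61 mm behind the grasp point.
Start: joints at [1.266, 0.423, 1.63, -0, 1.089, -0.019], TCP at [176.171, 599.64, 236.675] pointing down, gripper open.
Joint ranges: [-3, 3], [-0.9, 2.11], [0.09, 2.58], [-1.31, 4.45], [0.11, 2.69], [-2.54, 2.54]. Speed limits (rad/s): [2.39, 2.39, 3.01, 3.14, 3.14, 3.14].

## Interface

Orientations are given as a rotation vector (axis times angle).
In Python, from workcell import ctrl gives the robot as it stands.
- The arm moves only by the tool servo_tool, never from a script. Its argument "plan" is a list that holds one entry, the list of rows, each a list of 7 numbers: the shift along the tool's x, y, z in cm, then the turn, a rotation vector about the tool's x, y, z in rad, then the finger opening in cm, from 0 to 8.78. A call has 1 to 8 rows; each row is the pose to reach, as a shift and turn from the pose commanded when the call began, along the tool's axes at that moment; what a row does not reach only later rows make up. A row lasts 1/12 s, in which the tool goes at most 41.7 mm and 7.16 degrees, less where a joint would pass 70% of its speed; a pose out of reach is approached as far as the arm can. A call with a gripper value outside its range is refused whole. The fingers move at their own pace and stop on an object; the grip force is fixed at half the most. Time passes only in rows, so rows that repeat a pose let the fingers close. It gives the time, the measured TCP pose, the force and the opening at its end, in the units of the state.
- ctrl.get_obs(): the state, without advancing time (a new reading comes with each control period).
- ctrl.get_image(name): name is "scene" or "top"; returns the picture (420x560x3 uint8, red, green, blue); there is no depth.
- ctrl.calibration(name): a dict with "K" (3x3 intrinsics, pixels), "view" (4x4, takes a point from world to camera coordinates). Camera axes: x right, y up, looking along -z (the intrinsics and any distortion apply to the point x, -y, -z); pixel columns grow to the right and rows downward; lengths in mm; the calibration is good to about 2 mm. A picture is of the moment at which its call begins. calibration takes no time and is no camera call.
- ctrl.close_job(): hands the job in, once; it reports no verdict.
The state is a dict: "t": time; "qpos": joint angles; "qvel": joint speeds; "joint_torque": joint torques, N m; "ee_pos": TCP position; "orientation": TCP orientation; "ft_force": force on the tool from outside, world axes, zero at the start; "moment": the same for the moment, N m; "width": finger opening in mm.
Only numpy, scipy, OpenCV 4.12 (cv2) and the standard library are available. Lean on these libraries where they do the work, as an engineer would, in place of code of your own. Each camera call takes 0.05 s, during which the arm holds its last target.

## Task

Load the four wooden crates onto the four silver flat wagons, one to a wagon, stepping down in height along the train: the tallest on the wagon next to the green locomotive, the lowest on the wagon next to the blue coach. Stand each crate upright in the middle of its deck with its longer side along the wagon, and leave the little white oil bottle standing where it is.

Things in the scene. Friction and masses are not known exactly. Their poses are not given: they have to be found in the camera images.
- crate_one_mid (a point): centre (half-way up) of the second tallest of four loose boarded wooden packing crates: 43 mm wide along its own x, 54 mm long along its own y, 54 mm high along z, lid up; stands upright on the black drawer floor (z = 0) at any yaw
- crate_two_mid (a point): centre (half-way up) of the lowest of four loose boarded wooden packing crates: 34 mm wide along its own x, 42 mm long along its own y, 34 mm high along z, lid up; stands upright on the black drawer floor (z = 0) at any yaw
- crate_three_mid (a point): centre (half-way up) of the tallest of four loose boarded wooden packing crates: 48 mm wide along its own x, 60 mm long along its own y, 64 mm high along z, lid up; stands upright on the black drawer floor (z = 0) at any yaw
- crate_four_mid (a point): centre (half-way up) of the third tallest of four loose boarded wooden packing crates: 38 mm wide along its own x, 48 mm long along its own y, 44 mm high along z, lid up; stands upright on the black drawer floor (z = 0) at any yaw
- deck_a (a point): middle of the top of the deck of one of four identical silver four-wheel flat wagons; deck 62 mm wide (own x) and 100 mm long (own y, along the track), flat, its top 43 mm above the drawer floor. The wagons stand fast on the track in one row, 116 mm centre to centre; the letters say nothing about the order in the row
- deck_b (a point): middle of the top of the deck of one of four identical silver four-wheel flat wagons; deck 62 mm wide (own x) and 100 mm long (own y, along the track), flat, its top 43 mm above the drawer floor. The wagons stand fast on the track in one row, 116 mm centre to centre; the letters say nothing about the order in the row
- deck_c (a point): middle of the top of the deck of one of four identical silver four-wheel flat wagons; deck 62 mm wide (own x) and 100 mm long (own y, along the track), flat, its top 43 mm above the drawer floor. The wagons stand fast on the track in one row, 116 mm centre to centre; the letters say nothing about the order in the row
- deck_d (a point): middle of the top of the deck of one of four identical silver four-wheel flat wagons; deck 62 mm wide (own x) and 100 mm long (own y, along the track), flat, its top 43 mm above the drawer floor. The wagons stand fast on the track in one row, 116 mm centre to centre; the letters say nothing about the order in the row
- locomotive: green shunting locomotive at one end of the row of wagons, standing fast on the same track; 150 mm long (own y, along the track), 66 mm wide, 85 mm high. Origin: its middle at rail height, 15 mm above the drawer floor; its middle is 141 mm from the middle of the nearest wagon. It may be at either end; the blue coach of the same length (80 mm high) closes the other end
- oil_bottle: small white plastic oil bottle with a black spout, 28 mm in diameter, 62 mm high, loose, standing on the drawer floor among the crates, its axis at least 78 mm from the centres of the crates beside it. Origin: centre of its underside. Not part of the job. Other small loose things (a flat tin 16 mm high, a rail-cleaning rubber 12 mm high) stand between the crates in the same way
There are look-alikes about, which are no part of the job. Leave any pink or red look-alike of the part that bears crate_two_mid alone.

How it is judged:
By the outcome, as a careful person would: the job done as asked, in the order asked, and still so for the second after the job is handed in, with the robot touching nothing.
It also fails if it takes over 112 s, if anything falls off the work surface, if the arm or the gripper's body presses on something with over 40 N, if the wrist force passes 120 N, or if a joint passes its speed limit or range.

## Working session

There is one attempt and no reset: what is moved stays moved. The work goes in short steps, Python scripts to look and compute and a tool call to move; the robot and the scene stay as the last step left them, time stands still between calls to the robot, and variables do not carry over. Pictures are saved under pics/ and viewed, and the job is handed in when it is done.

Besides the shell and the picture viewer there is one more tool, called after "Emit:" by a JSON object that holds its "api" and its "payload". servo_tool: Moves the arm, as the interface text tells. Its arguments: {"type":"object","properties":{"plan":{"type":"array","items":{"type":"array","items":{"type":"array","items":{"type":"number"}}}}},"required":["plan"]}

```bash
ls; mkdir -p pics; python3 - <<'E'
from workcell import ctrl
import cv2
o=ctrl.get_obs();print(o)
for n in("scene","top"):
    im=ctrl.get_image(n);cv2.imwrite(f"pics/{n}0.png",im[:,:,::-1]);c=ctrl.calibration(n);print(n,c)
E
```

```text
pics
{'t': 0.0, 'qpos': array([ 1.26598871e+00,  4.23842803e-01,  1.63067049e+00,  1.55001692e-05,
        1.08860208e+00, -1.90110214e-02]), 'qvel': array([-4.45707548e-04,  9.94473146e-05,  1.44401329e-03,  3.98615185e-04,
        1.77994389e-03, -1.22558564e-03]), 'joint_torque': array([ 1.42732515e-03, -5.44624472e+01, -2.73665321e+01,  6.42544683e-02,
        2.28116359e-02, -1.36364492e-04]), 'ee_pos': array([176.02091278, 599.15177396, 235.90812236]), 'orientation': array([-0.99703863,  1.33223073,  0.99557887]), 'ft_force': array([-0.35573614, -0.32185717, -0.09644169]), 'moment': array([-0.02777676, -0.01237511, -0.04182526]), 'width': 87.89899358179771}
scene {'K': array([[419.63952547,   0.        , 281.45906278],
       [  0.        , 419.63952547, 211.29402552],
       [  0.        ,   0.        ,   1.        ]]), 'view': array([[ 6.97364952e-01,  7.16533415e-01,  1.61860494e-02,
        -3.06206031e+02],
       [-4.00884122e-01,  3.71240299e-01,  8.37539588e-01,
         1.41360901e+02],
       [ 5.94116187e-01, -5.90559484e-01,  5.46136843e-01,
        -1.31334313e+03],
       [ 0.00000000e+00,  0.00000000e+00,  0.00000000e+00,
         1.00000000e+00]])}
top {'K': array([[393.62621774,   0.        , 284.86736119],
       [  0.        , 393.62621774, 211.51723558],
       [  0.        ,   0.        ,   1.        ]]), 'view': array([[ 2.06820386e-02, -9.99785522e-01, -1.07838976e-03,
        -4.08943652e+01],
       [ 9.79230852e-01,  2.00392169e-02,  2.01755717e-01,
        -4.99560978e+02],
       [-2.01690835e-01, -5.22871203e-03,  9.79435280e-01,
        -8.50312967e+02],
       [ 0.00000000e+00,  0.00000000e+00,  0.00000000e+00,
         1.00000000e+00]])}
```

View pics/scene0.png

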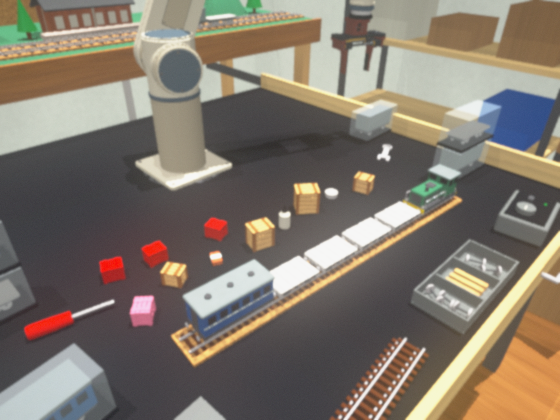

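View pics/top0.png

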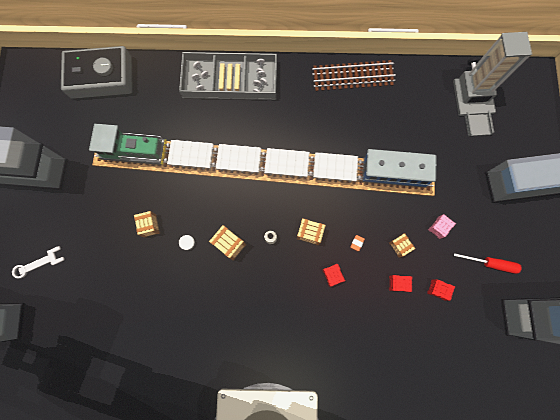

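```bash
cat > h.py <<'E'
import numpy as np,cv2
from workcell import ctrl
def proj(n,P):
    c=ctrl.calibration(n);P=np.atleast_2d(np.array(P,float));v=np.c_[P,np.ones(len(P))]@c["view"].T
    p=np.c_[v[:,0],-v[:,1],-v[:,2]]@c["K"].T
    return p[:,:2]/p[:,2:]
def back(n,uv,z):
    c=ctrl.calibration(n);uv=np.atleast_2d(np.array(uv,float))
    d=np.c_[uv,np.ones(len(uv))]@np.linalg.inv(c["K"]).T;d=d*[1,-1,-1]
    R=c["view"][:3,:3];t=c["view"][:3,3];C=-R.T@t;d=d@R
    return C+d*((z-C[2])/d[:,2])[:,None]
def crop(src,x0,y0,x1,y1,s,out):
    im=cv2.imread(src)[y0:y1,x0:x1];im=cv2.resize(im,None,fx=s,fy=s,interpolation=cv2.INTER_CUBIC)
    st=10
    for x in range((x0+st-1)//st*st,x1,st):
        cv2.line(im,(int((x-x0+.5)*s),0),(int((x-x0+.5)*s),6),(0,255,255),1); 
        if x%20==0: cv2.putText(im,str(x),(int((x-x0)*s)-8,18),0,.4,(0,255,255),1)
    for y in range((y0+st-1)//st*st,y1,st):
        cv2.line(im,(0,int((y-y0+.5)*s)),(6,int((y-y0+.5)*s)),(0,255,255),1)
        if y%20==0: cv2.putText(im,str(y),(8,int((y-y0)*s)+6),0,.4,(0,255,255),1)
    cv2.imwrite(out,im)
E
python3 - <<'E'
from h import *
crop("pics/top0.png",80,110,280,260,4,"pics/c1.png")
crop("pics/top0.png",260,120,460,270,4,"pics/c2.png")
print(proj("top",[176,600,236]),proj("scene",[176,600,236]))
E
```

```text
[[-96.53904075 371.63540489]] [[354.68548931  67.57147114]]
```

View pics/c1.png

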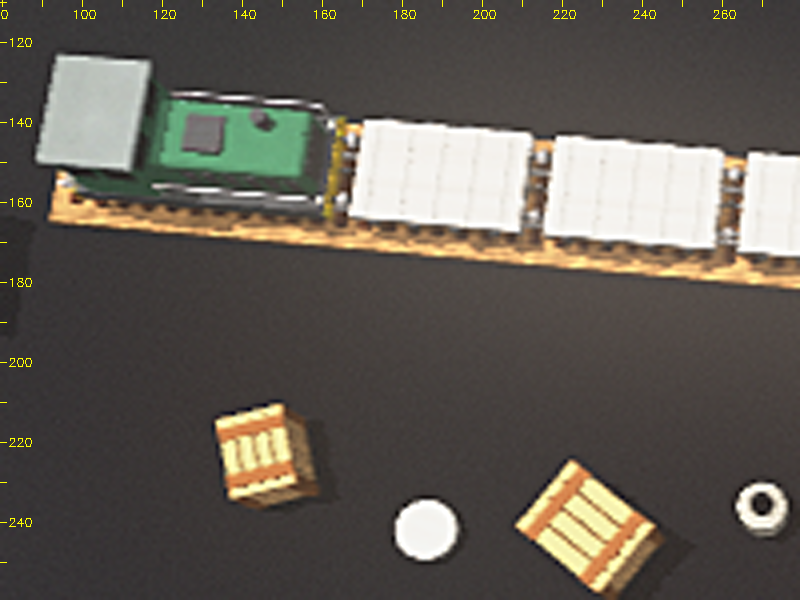

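View pics/c2.png

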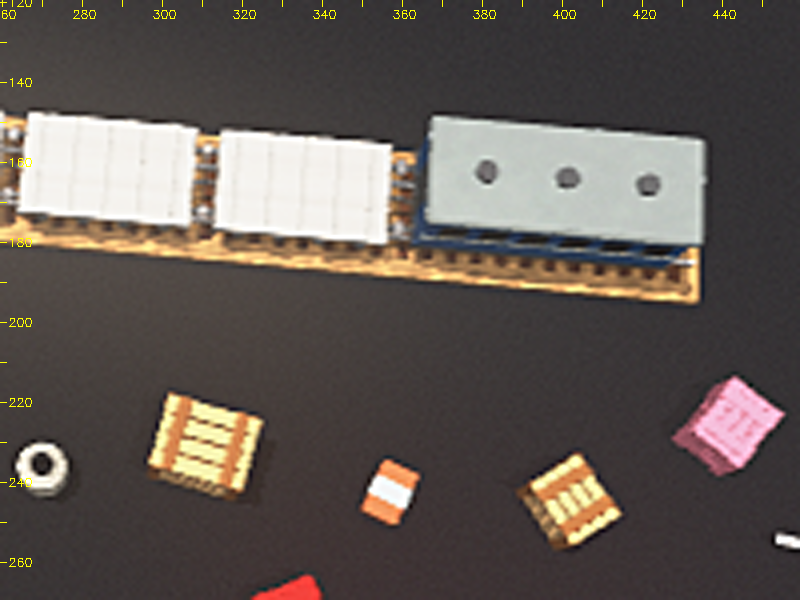

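```bash
cat > fit.py <<'E'
from h import *
from scipy.optimize import least_squares
dims={"one":(43,54,54),"two":(34,42,34),"three":(48,60,64),"four":(38,48,44)}
def rect(p,w,l,z):
    c,s=np.cos(p[2]),np.sin(p[2]);q=np.array([[-w,-l],[w,-l],[w,l],[-w,l]])/2
    return np.c_[q@np.array([[c,s],[-s,c]])+p[:2],np.full(4,z)]
def fit(cam,uv,w,l,z):
    uv=np.array(uv,float);g=back(cam,uv,z);m=g.mean(0);best=None
    for k in range(8):
        for o in (uv,):
            y0=k*np.pi/4
            def r(p):
                a=proj(cam,rect(p,w,l,z)); d=np.linalg.norm(a[:,None]-o[None],axis=2); j=d.argmin(1); return (a-o[j]).ravel()
            s=least_squares(r,[m[0],m[1],y0])
            if best is None or s.cost<best.cost: best=s
    p=best.x.copy();p[2]=(p[2]+np.pi/2)%np.pi-np.pi/2
    return p,np.sqrt(best.cost*2/4)
E
python3 - <<'E'
from fit import *
A=lambda L,x0,y0:np.array(L)/4+[x0,y0]-.5
obs={"L":A([(215,420),(280,405),(298,487),(230,500)],80,110),"M":A([(572,460),(658,525),(606,597),(517,525)],80,110),
"N":A([(168,394),(262,418),(240,490),(153,465)],260,120),"R":A([(577,455),(622,515),(570,547),(525,488)],260,120)}
for k,v in obs.items():
    for d,(w,l,h) in dims.items():
        p,e=fit("top",v,w,l,h);print(k,d,p.round(2),round(e,2))
wag=[A([(364,120),(533,132),(520,233),(350,215)],80,110),A([(556,136),(723,150),(714,249),(546,235)],80,110),A([(28,112),(198,128),(190,228),(20,213)],260,120),A([(222,130),(392,146),(387,244),(215,230)],260,120)]
for v in wag: print(fit("top",v,62,100,43))
E
```

```text
L one [467.28 289.7   -1.3 ] 1.72
L two [470.51 297.07  -1.31] 1.91
L three [465.7  286.01  -1.3 ] 3.59
L four [468.89 293.38  -1.3 ] 0.45
M one [428.99  98.97  -0.63] 2.43
M two [431.39 102.    -0.63] 5.97
M three [427.82  97.45  -0.63] 0.74
M four [430.18 100.48  -0.63] 4.28
N one [ 4.5849e+02 -9.0380e+01 -2.5000e-01] 0.58
N two [ 4.6156e+02 -9.1640e+01 -2.5000e-01] 3.31
N three [ 4.5699e+02 -8.9750e+01 -2.5000e-01] 2.27Traceback (most recent call last):
  File "<stdin>", line 7, in <module>
  File "fit.py", line 14, in fit
    s=least_squares(r,[m[0],m[1],y0])
    return func(*args, **kwargs)
    result = trf(vector_fun.fun, vector_fun.jac, x0, f0, J0, lb, ub, ftol, xtol,
                 gtol, max_nfev, x_scale, loss_function, tr_solver,
                 tr_options.copy(), verbose, callback=callback_wrapped)
    return trf_no_bounds(
        fun, jac, x0, f0, J0, ftol, xtol, gtol, max_nfev, x_scale,
        loss_function, tr_solver, tr_options, verbose, callback=callback)
    J = jac(x)
    self._update_jac()
    ~~~~~~~~~~~~~~~~^^
    self.J = self.jac_wrapped(xp_copy(self.x), f
[... 569 characters left out ...]
val - f0 for f_eval in f_evals]
                                    ^^^^^^^
    f = np.atleast_1d(self.fun(x, *self.args, **self.kwargs))
                      ~~~~~~~~^^^^^^^^^^^^^^^^^^^^^^^^^^^^^^
    return np.atleast_1d(self.fun(x))
                         ~~~~~~~~^^^
    return self.f(x, *self.args, **self.kwargs)
           ~~~~~~^^^^^^^^^^^^^^^^^^^^^^^^^^^^^^
  File "fit.py", line 13, in r
    a=proj(cam,rect(p,w,l,z)); d=np.linalg.norm(a[:,None]-o[None],axis=2); j=d.argmin(1); return (a-o[j]).ravel()
  File "h.py", line 4, in proj
    c=ctrl.calibration(n);P=np.atleast_2d(np.array(P,float));v=np.c_[P,np.ones(len(P))]@c["view"].T
ValueError: time passes only in moves, steps and waits
```

```bash
sed -i 's/^def proj/CAL={n:ctrl.calibration(n) for n in ("scene","top")}\ndef proj/; s/c=ctrl.calibration(n)/c=CAL[n]/' h.py
cat > o.py <<'E'
from fit import *
A=lambda L,x0,y0:np.array(L)/4+[x0,y0]-.5
obs={"L":A([(215,420),(280,405),(298,487),(230,500)],80,110),"M":A([(572,460),(658,525),(606,597),(517,525)],80,110),
"N":A([(168,394),(262,418),(240,490),(153,465)],260,120),"R":A([(577,455),(622,515),(570,547),(525,488)],260,120)}
wag=[A([(364,120),(533,132),(520,233),(350,215)],80,110),A([(556,136),(723,150),(714,249),(546,235)],80,110),A([(28,112),(198,128),(190,228),(20,213)],260,120),A([(222,130),(392,146),(387,244),(215,230)],260,120)]
if __name__=="__main__":
  for k,v in obs.items():
    for d,(w,l,h) in dims.items():
        p,e=fit("top",v,w,l,h);print(k,d,p.round(2),round(e,2))
  for v in wag: print(fit("top",v,62,100,43))
E
python3 o.py; python3 -c "
from h import *
print(ctrl.get_obs()['t'])
crop('pics/scene0.png',150,160,290,290,5,'pics/s1.png');crop('pics/scene0.png',270,150,430,280,5,'pics/s2.png')"
```

```text
L one [467.28 289.7   -1.3 ] 1.72
L two [470.51 297.07  -1.31] 1.91
L three [465.7  286.01  -1.3 ] 3.59
L four [468.89 293.38  -1.3 ] 0.45
M one [428.99  98.97  -0.63] 2.43
M two [431.39 102.    -0.63] 5.97
M three [427.82  97.45  -0.63] 0.74
M four [430.18 100.48  -0.63] 4.28
N one [ 4.5849e+02 -9.0380e+01 -2.5000e-01] 0.58
N two [ 4.6156e+02 -9.1640e+01 -2.5000e-01] 3.31
N three [ 4.5699e+02 -8.9750e+01 -2.5000e-01] 2.27
N four [ 4.6002e+02 -9.1010e+01 -2.5000e-01] 1.65
R one [ 429.13 -296.64   -0.97] 3.48
R two [ 431.48 -302.6    -0.97] 0.6
R three [ 427.98 -293.66   -0.98] 5.41
R four [ 430.29 -299.62   -0.97] 1.66
(array([ 6.39245870e+02,  1.98597231e+02, -6.83020111e-02]), np.float64(0.550872201388381))
(array([ 6.30642372e+02,  8.31208718e+01, -6.10025438e-02]), np.float64(0.23878112450162878))
(array([ 6.21922630e+02, -3.25200769e+01, -6.92966879e-02]), np.float64(0.3915501706354383))
(array([ 6.13583321e+02, -1.48024829e+02, -6.90794634e-02]), np.float64(0.34629171559222666))
0.1
```

View pics/s1.png

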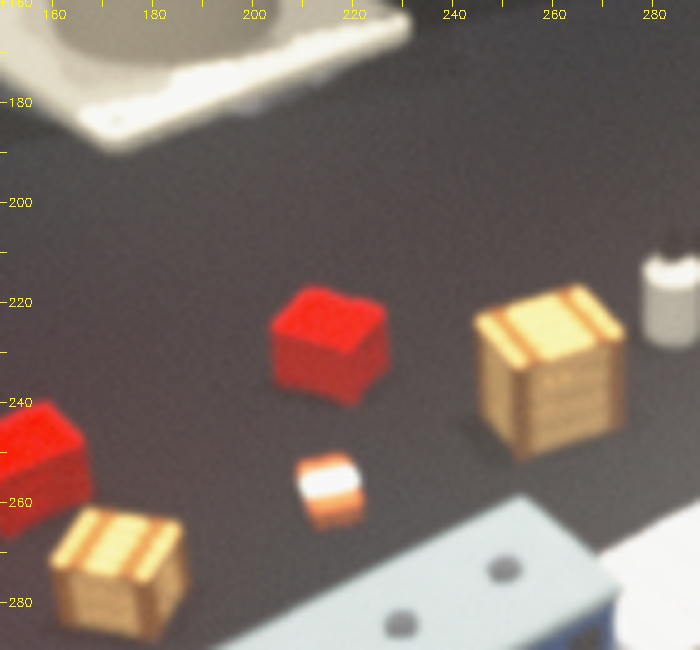

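View pics/s2.png

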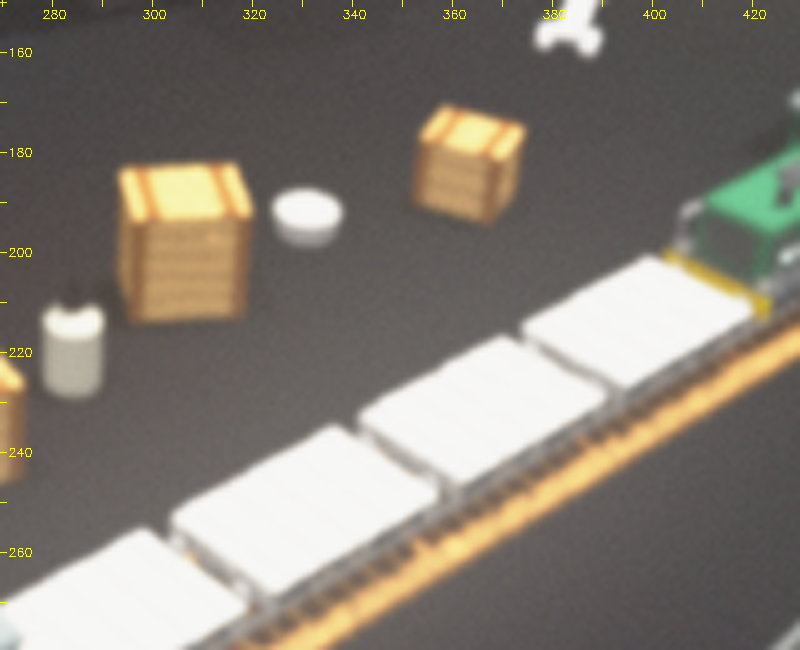

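```bash
cat > o2.py <<'E'
from o import *
B=lambda L,x0,y0:np.array(L)/5+[x0,y0]-.5
s={"one":B([(475,325),(578,287),(624,333),(520,370)],150,160),"two":B([(90,510),(182,524),(147,580),(55,562)],150,160),
"three":B([(120,170),(238,165),(252,214),(135,220)],270,150),"four":B([(445,105),(525,126),(503,160),(420,137)],270,150)}
w=[B(q,270,150) for q in ([(522,328),(650,255),(755,313),(627,390)],[(358,418),(503,335),(607,398),(460,487)],[(172,520),(333,427),(438,495),(275,600)])]
m=dict(zip(["four","three","one","two"],obs.values()))
for k,(a,b,h) in dims.items(): print(k,fit("scene",s[k],a,b,h),fit("top",m[k],a,b,h))
for q in w: print(fit("scene",q,62,100,43))
E
python3 o2.py
```

```text
one (array([ 4.59577525e+02, -9.13416712e+01, -2.06343140e-01]), np.float64(0.34947228844230627)) (array([ 4.58492960e+02, -9.03786923e+01, -2.45620881e-01]), np.float64(0.5767238850453144))
two (array([ 432.80771797, -303.63430577,   -1.00003951]), np.float64(0.416028420233354)) (array([ 431.47856502, -302.60233684,   -0.97235401]), np.float64(0.6000674036350145))
three (array([428.35060934, 100.11220578,  -0.66563796]), np.float64(0.4931784637390621)) (array([427.8166456 ,  97.45462227,  -0.62939327]), np.float64(0.7416797338276079))
four (array([468.89260462, 295.85701386,  -1.27555464]), np.float64(0.5781790586543538)) (array([468.88518462, 293.38211186,  -1.30316712]), np.float64(0.4467164236137726))
(array([ 6.40412351e+02,  1.98769166e+02, -7.57954824e-02]), np.float64(0.7577159127883872))
(array([ 6.32038634e+02,  8.22441795e+01, -7.82012209e-02]), np.float64(0.7949223748628711))
(array([ 6.24213793e+02, -3.40473776e+01, -5.61203117e-02]), np.float64(0.7197509350816678))
```

```bash
cat > pl.py <<'E'
import sys
from h import *
from scipy.spatial.transform import Rotation as Ro
def plan(x,y,z,ang):
    """ang: world angle of jaw axis (tool z), mod pi"""
    o=ctrl.get_obs();R=Ro.from_rotvec(o["orientation"]).as_matrix()
    p=o["ee_pos"];a=np.arctan2(R[1,2],R[0,2])
    d=(ang-a+np.pi/2)%np.pi-np.pi/2
    # desired: tool x exactly down
    t=np.array([np.cos(a+d),np.sin(a+d),0]);X=np.array([0,0,-1.]);Rt=np.c_[X,np.cross(t,X),t]
    rv=Ro.from_matrix(R.T@Rt).as_rotvec()
    print("t",round(o["t"],2),"p",p.round(1),"jaw",round(a,3),"q1,q6",o["qpos"][[0,5]].round(2),"w",round(o["width"],1),"F",o["ft_force"].round(1))
    print("shift cm",(R.T@(np.array([x,y,z])-p)/10).round(2),"turn",rv.round(3),"alt q6 turn",(rv[0]-np.sign(rv[0])*np.pi).round(3))
if __name__=="__main__": plan(*map(float,sys.argv[1:]))
E
python3 pl.py 428 99 140 -0.645
```

```text
t 0.1 p [176.  599.2 236. ] jaw 1.285 q1,q6 [ 1.27 -0.02] w 87.9 F [ 0.9 -0.5  0.5]
shift cm [  9.65 -38.28 -40.87] turn [-1.212e+00 -1.000e-03 -1.000e-03] alt q6 turn 1.93
```

Emit:
{"api": "servo_tool", "payload": {"plan": [[[0.5,-2.5,-2.6,0.12,0,0,7.2],[1,-5,-5.2,0.24,0,0,7.2],[1.5,-7.5,-8,0.36,0,0,7.2],[2,-10,-10.6,0.48,0,0,7.2],[2.5,-12.5,-13.3,0.6,0,0,7.2],[3,-15,-16,0.72,0,0,7.2],[3.5,-17.5,-18.7,0.84,0,0,7.2],[4,-20,-21.3,0.96,0,0,7.2]]]}}

```text
t: 0.77
ee_pos: [308.2, 337.0, 196.3]
orientation: [-0.251, 1.557, 0.25]
ft_force: [0.6, 0.1, -0.9]
width: 72.1
```

```bash
python3 pl.py 428 99 110 -0.645
```

```text
t 0.77 p [308.2 337.  196.3] jaw 0.319 q1,q6 [0.8  0.48] w 72.1 F [ 0.6  0.1 -0.9]
shift cm [  8.64 -26.36   3.91] turn [ 0.964 -0.     0.   ] alt q6 turn -2.177
```

Emit:
{"api": "servo_tool", "payload": {"plan": [[[0.6,-3.3,0.5,0.12,0,0,7.2],[1.2,-6.6,1.0,0.24,0,0,7.2],[2,-9.9,1.5,0.36,0,0,7.2],[3,-13.2,2.0,0.48,0,0,7.2],[4.5,-16.5,2.5,0.6,0,0,7.2],[6,-19.8,3.0,0.72,0,0,7.2],[7.3,-23.1,3.5,0.84,0,0,7.2],[8.6,-26.4,3.9,0.964,0,0,7.2]]]}}

```text
t: 1.43
ee_pos: [429.7, 99.6, 110.0]
orientation: [0.505, 1.511, -0.505]
ft_force: [0.9, 0.5, -0.4]
width: 71.9
```

```bash
python3 pl.py 428 99 40 -0.645;python3 -c "
from h import *
for n in ('top','scene'): cv2.imwrite(f'pics/{n}1.png',ctrl.get_image(n)[:,:,::-1])
crop('pics/top1.png',150,170,310,290,5,'pics/c3.png')
crop('pics/scene1.png',250,110,410,230,5,'pics/s3.png')"
```

```text
t 1.43 p [429.7  99.6 110. ] jaw -0.645 q1,q6 [0.2  0.85] w 71.9 F [ 0.9  0.5 -0.4]
shift cm [ 7.   -0.15 -0.1 ] turn [ 0. -0.  0.] alt q6 turn -3.141
```

View pics/s3.png

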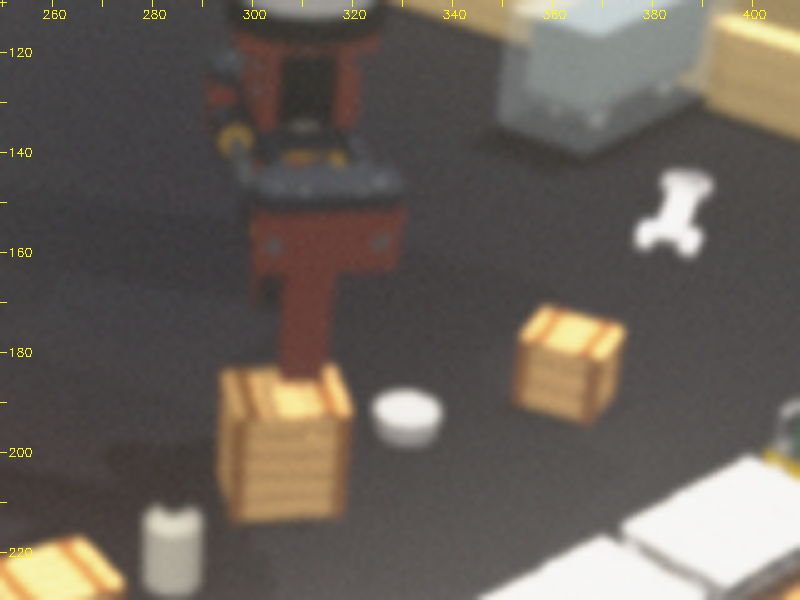

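View pics/c3.png

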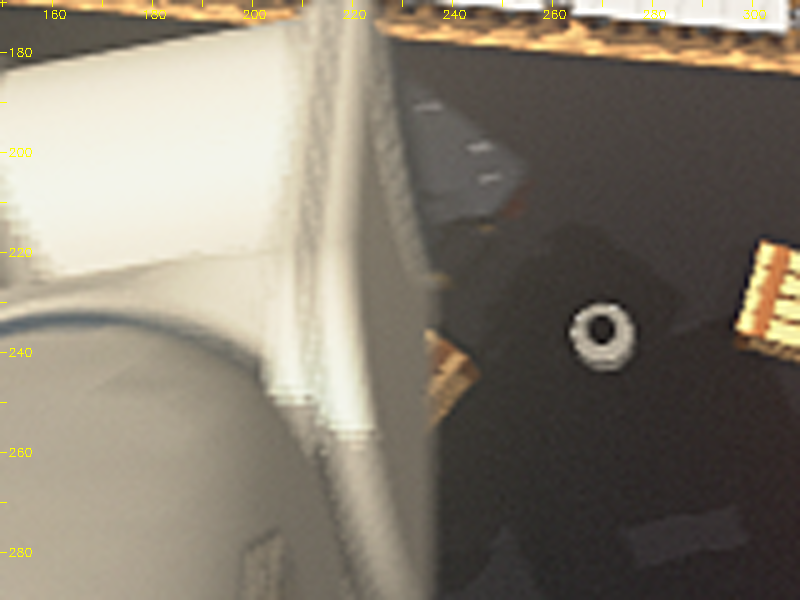

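Emit:
{"api": "servo_tool", "payload": {"plan": [[[1.5,-0.15,-0.1,0,0,0,7.2],[3,-0.15,-0.1,0,0,0,7.2],[5,-0.15,-0.1,0,0,0,7.2],[6.5,-0.15,-0.1,0,0,0,7.2],[7,-0.15,-0.1,0,0,0,7.2],[7,-0.15,-0.1,0,0,0,6.0],[7,-0.15,-0.1,0,0,0,5.2],[7,-0.15,-0.1,0,0,0,4.5]]]}}

```text
t: 2.2
ee_pos: [428.0, 101.0, 41.5]
orientation: [0.5, 1.511, -0.499]
ft_force: [-0.2, -0.5, 0.7]
width: 55.7
```

Emit:
{"api": "servo_tool", "payload": {"plan": [[[0,0,0,0,0,0,4.0],[0,0,0,0,0,0,3.5],[0,0,0,0,0,0,3.5],[0,0,0,0,0,0,3.5],[0,0,0,0,0,0,3.5]]]}}

```text
t: 2.62
ee_pos: [428.2, 100.8, 41.5]
orientation: [0.501, 1.511, -0.5]
ft_force: [-0.7, 2.5, 7.0]
width: 47.8
```

```bash
python3 pl.py 639.8 198.7 150 -0.073
```

```text
t 2.62 p [428.2 100.8  41.5] jaw -0.639 q1,q6 [0.2  0.84] w 47.8 F [-0.7  2.5  7. ]
shift cm [-10.81  20.49  11.15] turn [-0.566  0.001 -0.001] alt q6 turn 2.576
```

Emit:
{"api": "servo_tool", "payload": {"plan": [[[-1,0,0,0,0,0,3.5],[-3,0,0,0,0,0,3.5],[-6,0,0,0,0,0,3.5],[-9,2.0,1.1,-0.05,0,0,3.5],[-10.8,5,2.7,-0.14,0,0,3.5],[-10.8,8,4.4,-0.22,0,0,3.5],[-10.8,11,6.0,-0.3,0,0,3.5],[-10.8,14,7.6,-0.38,0,0,3.5]]]}}

```text
t: 3.28
ee_pos: [573.5, 168.2, 150.4]
orientation: [0.201, 1.56, -0.2]
ft_force: [0.8, -0.4, -1.6]
width: 48.3
```

```bash
python3 pl.py 639.8 198.7 120 -0.073
```

```text
t 3.28 p [573.5 168.2 150.4] jaw -0.255 q1,q6 [0.27 0.52] w 48.3 F [ 0.8 -0.4 -1.6]
shift cm [3.05 4.62 5.65] turn [-0.182  0.001 -0.001] alt q6 turn 2.959
```

Emit:
{"api": "servo_tool", "payload": {"plan": [[[0,1.5,1.8,-0.06,0,0,3.5],[0,3,3.6,-0.12,0,0,3.5],[1,4.2,5.2,-0.18,0,0,3.5],[2,4.6,5.65,-0.182,0,0,3.5],[3,4.6,5.65,-0.182,0,0,3.5],[3,4.6,5.65,-0.182,0,0,3.5]]]}}

```text
t: 3.78
ee_pos: [635.8, 196.7, 116.0]
orientation: [0.06, 1.575, -0.063]
ft_force: [-0.5, -0.0, -1.4]
width: 47.9
```

```bash
python3 pl.py 639.8 198.7 86 -0.073;python3 -c "
from h import *
for n in ('top','scene'): cv2.imwrite(f'pics/{n}2.png',ctrl.get_image(n)[:,:,::-1])
crop('pics/top2.png',100,80,260,200,5,'pics/c4.png')
crop('pics/scene2.png',330,110,490,230,5,'pics/s4.png')"
```

```text
t 3.78 p [635.8 196.7 116. ] jaw -0.078 q1,q6 [0.28 0.36] w 47.9 F [-0.5 -0.  -1.4]
shift cm [2.99 0.23 0.4 ] turn [-0.005 -0.005  0.002] alt q6 turn 3.136
```

View pics/s4.png

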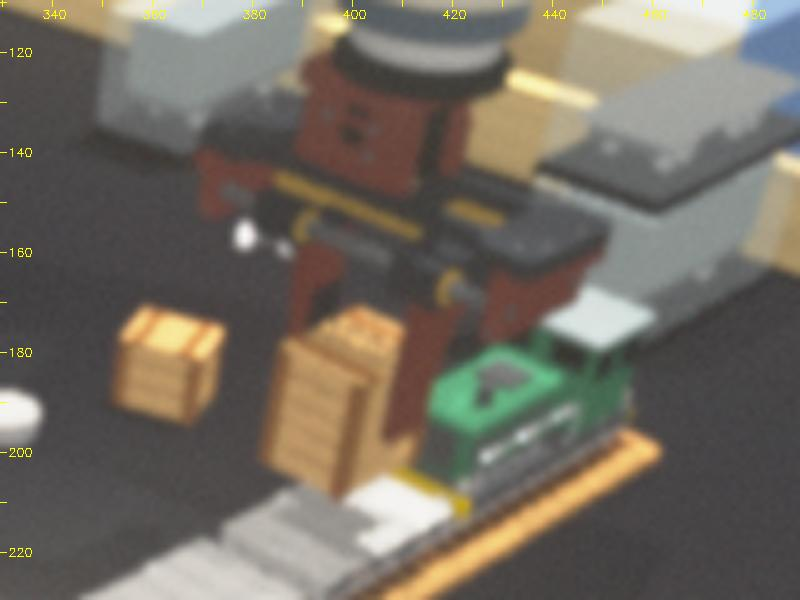

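View pics/c4.png

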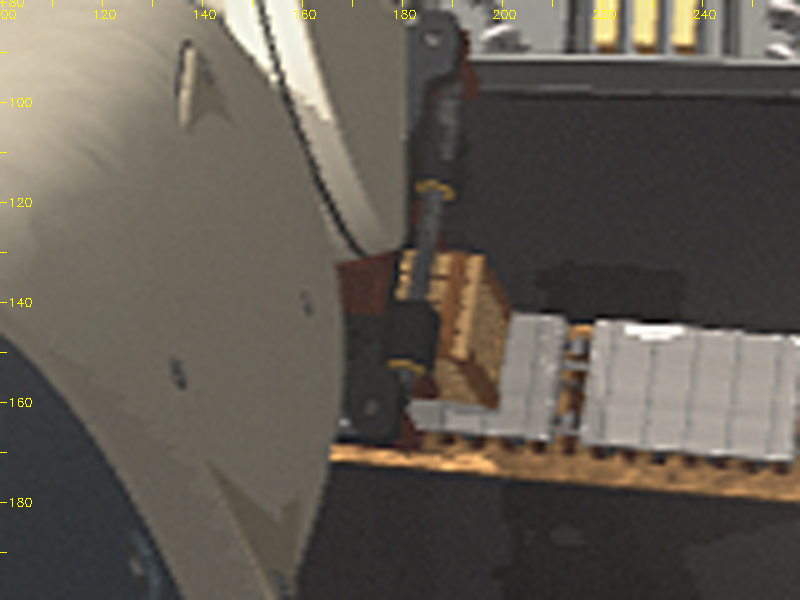

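```bash
python3 - <<'E'
from h import *
from scipy.optimize import least_squares
from scipy.spatial.transform import Rotation as Ro
uv=np.array([(283,340),(370,378),(263,460),(342,495),(404,322)])/5+[330,110]-.5
P=np.array([(-24,-30,64),(24,-30,64),(-24,-30,0),(24,-30,0),(24,30,64)])-[0,0,32.]
def f(p):
    R=Ro.from_euler("ZX",[-.075+p[4],p[3]]).as_matrix();return (proj("scene",P@R.T+p[:3])-uv).ravel()
s=least_squares(f,[637,197,106,0,0],x_scale=[10,10,10,.1,.1]);print(s.x,s.fun.round(1))
E
```

```text
[ 5.98450240e+02  2.47230003e+02  7.77350383e+01 -2.37346407e-02
  3.24381398e-01] [-1.3  1.5  0.4 -0.8 -1.3 -0.1  1.3 -1.6  0.9  1. ]
```

```bash
python3 - <<'E'
from h import *
from scipy.optimize import least_squares
from scipy.spatial.transform import Rotation as Ro
uv=np.array([(283,340),(370,378),(263,460),(342,495)])/5+[330,110]-.5
P=np.array([(-24,-30,64),(24,-30,64),(-24,-30,0),(24,-30,0)])-[0,0,32.]
def f(p):
    R=Ro.from_euler("ZX",[-.075,p[2]]).as_matrix();return (proj("scene",P@R.T+[636,p[0],p[1]])-uv).ravel()
s=least_squares(f,[197,106,0],x_scale=[10,10,.1]);print(s.x,s.fun.round(1))
print(f([197,106,0]).round(1))
E
```

```text
[ 1.97357456e+02  1.09787837e+02 -1.67649616e-02] [ 0.1 -0.3 -0.2  0.1 -0.2 -0.7  0.3  0.8]
[-0.4  1.5 -0.7  1.9 -0.4  0.8  0.1  2.3]
```

Emit:
{"api": "servo_tool", "payload": {"plan": [[[0.7,0.2,0.4,0,0,0,3.5],[1.4,0.2,0.4,0,0,0,3.5],[2.0,0.2,0.4,0,0,0,3.5],[2.5,0.2,0.4,0,0,0,3.5],[2.5,0.2,0.4,0,0,0,3.5],[2.5,0.2,0.4,0,0,0,3.5],[2.5,0.2,0.4,0,0,0,3.5]]]}}

```text
t: 4.47
ee_pos: [642.7, 199.3, 93.7]
orientation: [0.061, 1.57, -0.061]
ft_force: [0.2, -0.7, -1.1]
width: 48.1
```

```bash
python3 pl.py 639.8 198.4 85 -0.073
```

```text
t 4.47 p [642.7 199.3  93.7] jaw -0.077 q1,q6 [0.28 0.36] w 48.1 F [ 0.2 -0.7 -1.1]
shift cm [ 0.87 -0.11 -0.28] turn [-0.004  0.    -0.   ] alt q6 turn 3.137
```

Emit:
{"api": "servo_tool", "payload": {"plan": [[[0.3,-0.1,-0.3,0,0,0,3.5],[0.6,-0.1,-0.3,0,0,0,3.5],[0.8,-0.1,-0.3,0,0,0,3.5],[0.8,-0.1,-0.3,0,0,0,3.5],[0.8,-0.1,-0.3,0,0,0,3.5],[0.8,-0.1,-0.3,0,0,0,3.5]]]}}

```text
t: 4.97
ee_pos: [639.6, 198.5, 85.7]
orientation: [0.061, 1.57, -0.06]
ft_force: [-0.7, -0.0, -1.3]
width: 47.5
```

```bash
python3 pl.py 639.8 198.4 84.5 -0.073;python3 -c "
from h import *
for n in ('top','scene'): cv2.imwrite(f'pics/{n}3.png',ctrl.get_image(n)[:,:,::-1])
crop('pics/scene3.png',330,110,490,230,5,'pics/s4.png')"
```

```text
t 4.97 p [639.6 198.5  85.7] jaw -0.077 q1,q6 [0.28 0.36] w 47.5 F [-0.7 -0.  -1.3]
shift cm [ 0.12 -0.01  0.02] turn [-0.004  0.    -0.   ] alt q6 turn 3.138
```

View pics/s4.png

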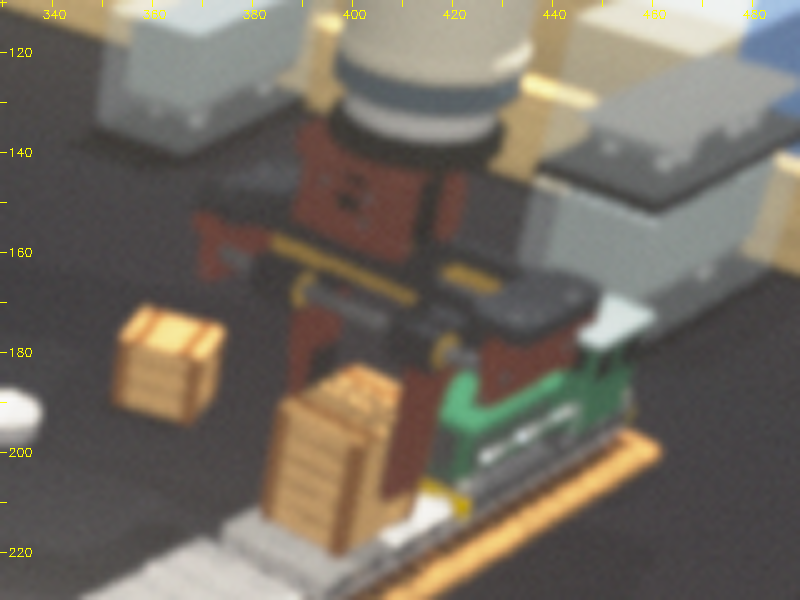

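Emit:
{"api": "servo_tool", "payload": {"plan": [[[0.1,0,0,0,0,0,3.5],[0.15,0,0,0,0,0,3.5],[0.15,0,0,0,0,0,3.5],[0.15,0,0,0,0,0,3.5]]]}}

```text
t: 5.4
ee_pos: [639.7, 198.6, 84.6]
orientation: [0.061, 1.569, -0.06]
ft_force: [-1.0, -0.4, 3.5]
width: 47.8
```

Emit:
{"api": "servo_tool", "payload": {"plan": [[[0,0,0,0,0,0,5.2],[0,0,0,0,0,0,5.8],[0,0,0,0,0,0,6.4],[0,0,0,0,0,0,7.0],[-1,0,0,0,0,0,7.0],[-3,0,0,0,0,0,7.0],[-6,0,0,0,0,0,7.0],[-9,0,0,0,0,0,7.0]]]}}

```text
t: 6.07
ee_pos: [638.9, 198.3, 174.9]
orientation: [0.06, 1.572, -0.061]
ft_force: [1.3, -0.0, -0.2]
width: 69.7
```

```bash
python3 pl.py 459 -91 120 -0.235
```

```text
t 6.07 p [638.9 198.3 174.9] jaw -0.077 q1,q6 [0.28 0.36] w 69.7 F [ 1.3 -0.  -0.2]
shift cm [  5.54 -30.23 -15.7 ] turn [ 0.158 -0.002  0.001] alt q6 turn -2.984
```

Emit:
{"api": "servo_tool", "payload": {"plan": [[[0,-3,-1.6,0.02,0,0,6.6],[0,-6.5,-3.4,0.04,0,0,6.6],[0,-10,-5.2,0.06,0,0,6.6],[0,-13.5,-7,0.08,0,0,6.6],[0,-17,-8.8,0.1,0,0,6.6],[1,-20.5,-10.6,0.12,0,0,6.6],[2,-24,-12.4,0.14,0,0,6.6],[3,-27,-14,0.158,0,0,6.6]]]}}

```text
t: 6.73
ee_pos: [478.1, -61.5, 144.9]
orientation: [0.185, 1.561, -0.185]
ft_force: [0.0, -1.1, 0.5]
width: 66.1
```

```bash
python3 pl.py 459 -91 100 -0.235
```

```text
t 6.73 p [478.1 -61.5 144.9] jaw -0.236 q1,q6 [-0.15  0.08] w 66.1 F [ 0.  -1.1  0.5]
shift cm [ 4.48 -3.31 -1.17] turn [-0.001  0.001  0.   ] alt q6 turn 3.141
```

Emit:
{"api": "servo_tool", "payload": {"plan": [[[1.5,-1.7,-0.6,0,0,0,6.6],[3,-3,-1,0,0,0,6.6],[4.5,-3.3,-1.2,0,0,0,6.6],[4.5,-3.3,-1.2,0,0,0,6.6],[4.5,-3.3,-1.2,0,0,0,6.6],[4.5,-3.3,-1.2,0,0,0,6.6]]]}}

```text
t: 7.23
ee_pos: [460.8, -89.1, 100.1]
orientation: [0.184, 1.562, -0.184]
ft_force: [-0.4, -0.5, -0.3]
width: 66.2
```

```bash
python3 pl.py 459 -91 33 -0.235;python3 -c "
from h import *
for n in ('top','scene'): cv2.imwrite(f'pics/{n}4.png',ctrl.get_image(n)[:,:,::-1])
crop('pics/scene4.png',180,150,340,270,5,'pics/s5.png')
crop('pics/top4.png',80,110,240,230,5,'pics/c5.png')"
```

```text
t 7.23 p [460.8 -89.1 100.1] jaw -0.235 q1,q6 [-0.22  0.02] w 66.2 F [-0.4 -0.5 -0.3]
shift cm [ 6.71 -0.23 -0.14] turn [ 0.     0.001 -0.   ] alt q6 turn -3.141
```

View pics/s5.png

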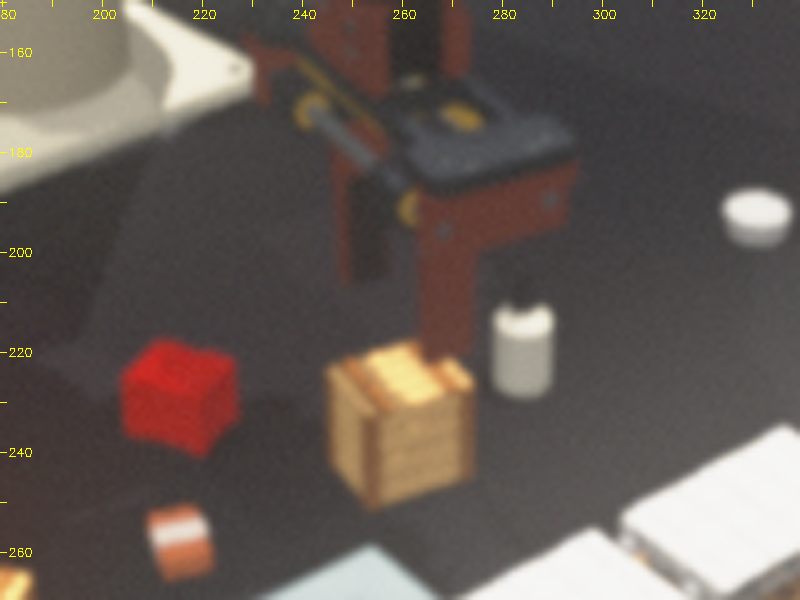

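View pics/c5.png

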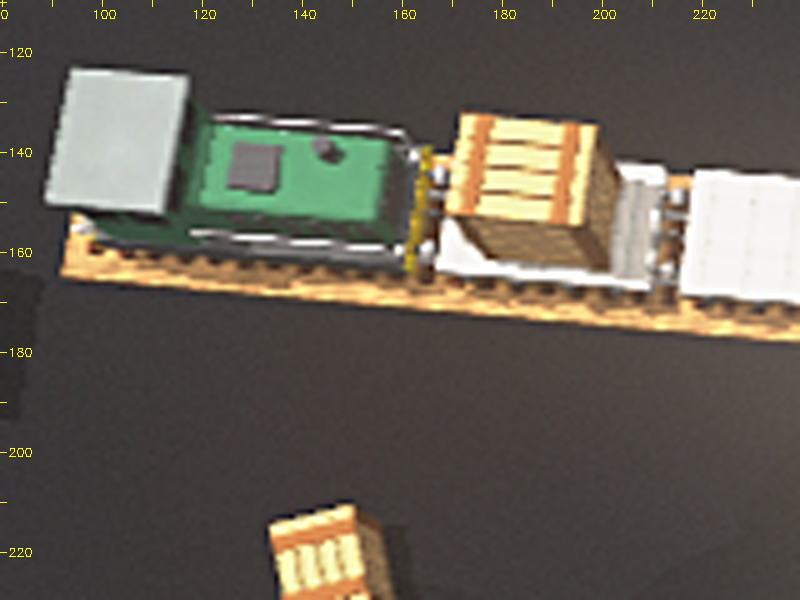

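```bash
python3 - <<'E'
from fit import *
print(fit("top",np.array([(465,112),(600,125),(583,225),(446,212)])/5+[80,110]-.5,48,60,107))
E
```

```text
(array([ 6.39397600e+02,  1.96162578e+02, -8.58951346e-02]), np.float64(0.3188787256810268))
```

Emit:
{"api": "servo_tool", "payload": {"plan": [[[1.5,-0.2,-0.1,0,0,0,6.6],[3.5,-0.2,-0.1,0,0,0,6.6],[5.5,-0.2,-0.1,0,0,0,6.6],[6.7,-0.2,-0.1,0,0,0,6.6],[6.7,-0.2,-0.1,0,0,0,6.6],[6.7,-0.2,-0.1,0,0,0,6.6],[6.7,-0.2,-0.1,0,0,0,6.6]]]}}

```text
t: 7.92
ee_pos: [459.2, -90.8, 33.1]
orientation: [0.184, 1.562, -0.184]
ft_force: [-0.0, 0.1, -0.4]
width: 66.0
```

```bash
python3 pl.py 459 -91 33 -0.235
```

```text
t 7.92 p [459.2 -90.8  33.1] jaw -0.235 q1,q6 [-0.22  0.01] w 66.0 F [-0.   0.1 -0.4]
shift cm [ 0.01 -0.02 -0.02] turn [ 0.     0.001 -0.   ] alt q6 turn -3.141
```

Emit:
{"api": "servo_tool", "payload": {"plan": [[[0,0,0,0,0,0,5.5],[0,0,0,0,0,0,4.8],[0,0,0,0,0,0,4.2],[0,0,0,0,0,0,3.5],[0,0,0,0,0,0,3.0],[0,0,0,0,0,0,3.0],[0,0,0,0,0,0,3.0],[0,0,0,0,0,0,3.0]]]}}

```text
t: 8.58
ee_pos: [458.7, -91.0, 32.7]
orientation: [0.184, 1.562, -0.185]
ft_force: [-1.4, 0.5, 6.6]
width: 43.0
```

```bash
python3 pl.py 631.3 82.7 140 -0.073
```

```text
t 8.58 p [458.7 -91.   32.7] jaw -0.235 q1,q6 [-0.22  0.01] w 43.0 F [-1.4  0.5  6.6]
shift cm [-10.72  20.91  12.75] turn [-0.162  0.001  0.   ] alt q6 turn 2.98
```

Emit:
{"api": "servo_tool", "payload": {"plan": [[[-1,0,0,0,0,0,3.0],[-3.5,0,0,0,0,0,3.0],[-7,0,0,0,0,0,3.0],[-10,2.0,1.2,-0.02,0,0,3.0],[-10.7,5,3,-0.05,0,0,3.0],[-10.7,8,4.9,-0.08,0,0,3.0],[-10.7,11,6.7,-0.1,0,0,3.0],[-10.7,14,8.5,-0.13,0,0,3.0]]]}}

```text
t: 9.25
ee_pos: [574.7, 26.7, 140.5]
orientation: [0.082, 1.568, -0.082]
ft_force: [1.5, -0.5, -0.7]
width: 42.9
```

Emit:
{"api": "servo_tool", "payload": {"plan": [[[0,3,1.8,-0.02,0,0,3.0],[0,5,3.1,-0.03,0,0,3.0],[0,6.2,3.8,-0.03,0,0,3.0],[1,6.2,3.8,-0.03,0,0,3.0],[2,6.2,3.8,-0.03,0,0,3.0],[3,6.2,3.8,-0.03,0,0,3.0],[3,6.2,3.8,-0.03,0,0,3.0],[3,6.2,3.8,-0.03,0,0,3.0]]]}}

```text
t: 9.92
ee_pos: [616.3, 81.8, 107.8]
orientation: [0.06, 1.573, -0.061]
ft_force: [-0.1, 0.4, -0.8]
width: 42.8
```

Emit:
{"api": "servo_tool", "payload": {"plan": [[[0,0,0,0,0,0,3.0],[0,0,0,0,0,0,3.0],[0,0,0,0,0,0,3.0]]]}}

```text
t: 10.17
ee_pos: [618.2, 82.8, 109.7]
orientation: [0.059, 1.569, -0.059]
ft_force: [-0.0, 0.3, -0.4]
width: 43.5
```

```bash
python3 pl.py 631.3 82.7 77 -0.073;python3 -c "
from h import *
for n in ('top','scene'): cv2.imwrite(f'pics/{n}5.png',ctrl.get_image(n)[:,:,::-1])
crop('pics/scene5.png',310,140,470,260,5,'pics/s6.png')"
```

```text
t 10.17 p [618.2  82.8 109.7] jaw -0.076 q1,q6 [0.11 0.19] w 43.5 F [-0.   0.3 -0.4]
shift cm [3.27 0.09 1.31] turn [-0.003  0.001 -0.   ] alt q6 turn 3.139
```

View pics/s6.png

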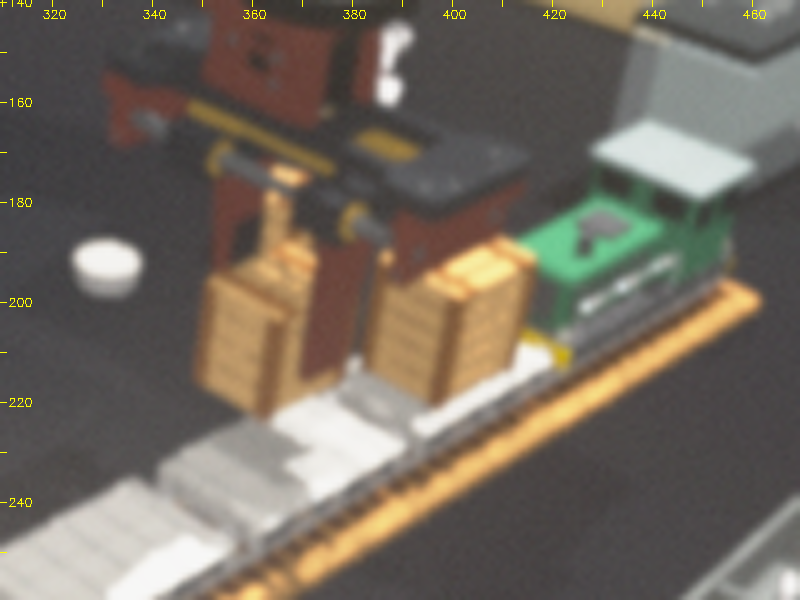

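```bash
cat > face.py <<'E'
from h import *
from scipy.optimize import least_squares
def face(uv,x,w,l,h,y0,z0,yaw=-.075):
    P=np.array([(-w/2,-l/2,h),(w/2,-l/2,h),(-w/2,-l/2,0),(w/2,-l/2,0)]);c,s=np.cos(yaw),np.sin(yaw)
    R=np.array([[c,-s,0],[s,c,0],[0,0,1]])
    f=lambda p:(proj("scene",P@R.T+[x,p[0],p[1]])-uv).ravel()
    s=least_squares(f,[y0,z0]);return s.x.round(1),s.fun.round(1)
E
python3 - <<'E'
from face import *
B=lambda L,x0,y0:np.array(L)/5+[x0,y0]-.5
print(face(B([(206,275),(283,320),(198,380),(267,418)],310,140),618.2,43,54,54,82,77))
print(face(B([(380,275),(455,303),(367,370),(438,406)],310,140),639.5,48,60,64,198,43))
E
```

```text
(array([84.4, 79. ]), array([ 0.4,  0.3,  0.1, -0.6, -0.6, -0.3,  0.2,  0.6]))
(array([199.5,  40. ]), array([-0.1, -2.8,  1.6, -0. , -1.5,  0.8,  0.3,  2.3]))
```

Emit:
{"api": "servo_tool", "payload": {"plan": [[[0,0,0.7,0,0,0,3.0],[0.5,0.05,1.3,0,0,0,3.0],[1.2,0.05,1.3,0,0,0,3.0],[2,0.05,1.3,0,0,0,3.0],[2.7,0.05,1.3,0,0,0,3.0],[3.0,0.05,1.3,0,0,0,3.0],[3.0,0.05,1.3,0,0,0,3.0],[3.0,0.05,1.3,0,0,0,3.0]]]}}

```text
t: 10.93
ee_pos: [630.6, 82.7, 78.6]
orientation: [0.059, 1.571, -0.059]
ft_force: [0.6, -0.4, -0.5]
width: 43.0
```

Emit:
{"api": "servo_tool", "payload": {"plan": [[[0,0,0,0,0,0,3.0],[0,0,0,0,0,0,3.0]]]}}

```text
t: 11.1
ee_pos: [631.2, 82.7, 79.6]
orientation: [0.059, 1.569, -0.059]
ft_force: [-0.3, -0.4, -0.6]
width: 43.2
```

```bash
python3 pl.py 631.3 82.5 76 -0.073
```

```text
t 11.1 p [631.2  82.7  79.6] jaw -0.075 q1,q6 [0.11 0.19] w 43.2 F [-0.3 -0.4 -0.6]
shift cm [ 0.36 -0.02  0.01] turn [-0.002  0.001 -0.   ] alt q6 turn 3.14
```

Emit:
{"api": "servo_tool", "payload": {"plan": [[[0.2,0,0,0,0,0,3.0],[0.35,0,0,0,0,0,3.0],[0.4,0,0,0,0,0,3.0],[0.4,0,0,0,0,0,3.0],[0.4,0,0,0,0,0,3.0]]]}}

```text
t: 11.52
ee_pos: [631.2, 82.7, 75.7]
orientation: [0.059, 1.569, -0.059]
ft_force: [-2.1, -0.1, 5.6]
width: 43.2
```

Emit:
{"api": "servo_tool", "payload": {"plan": [[[0,0,0,0,0,0,4.7],[0,0,0,0,0,0,5.3],[0,0,0,0,0,0,6.0],[0,0,0,0,0,0,6.5],[-1,0,0,0,0,0,6.5],[-3,0,0,0,0,0,6.5],[-6,0,0,0,0,0,6.5],[-9,0,0,0,0,0,6.5]]]}}

```text
t: 12.18
ee_pos: [630.3, 82.5, 165.9]
orientation: [0.059, 1.572, -0.059]
ft_force: [1.3, 0.6, -0.1]
width: 65.6
```

```bash
python3 pl.py 469 294.5 160 -1.29
```

```text
t 12.18 p [630.3  82.5 165.9] jaw -0.075 q1,q6 [0.11 0.19] w 65.6 F [ 1.3  0.6 -0.1]
shift cm [  0.62  19.93 -17.67] turn [ 1.215e+00 -1.000e-03  1.000e-03] alt q6 turn -1.927
```

Emit:
{"api": "servo_tool", "payload": {"plan": [[[0,1,-2.2,0.12,0,0,6.0],[0,3,-4.5,0.24,0,0,6.0],[0,5.5,-6.8,0.36,0,0,6.0],[0,8,-9,0.48,0,0,6.0],[0,10.5,-11.2,0.6,0,0,6.0],[0,13,-13,0.72,0,0,6.0],[0,15.5,-14.7,0.84,0,0,6.0],[0,17.7,-16.2,0.96,0,0,6.0]]]}}

```text
t: 12.85
ee_pos: [481.6, 272.7, 166.0]
orientation: [0.811, 1.414, -0.81]
ft_force: [0.6, 0.6, -0.1]
width: 59.9
```

```bash
python3 pl.py 469 294.5 95 -1.29
```

```text
t 12.85 p [481.6 272.7 166. ] jaw -1.041 q1,q6 [0.49 1.53] w 59.9 F [ 0.6  0.6 -0.1]
shift cm [ 7.1   0.01 -2.52] turn [ 0.249 -0.    -0.001] alt q6 turn -2.892
```

Emit:
{"api": "servo_tool", "payload": {"plan": [[[1,0,-1.3,0.12,0,0,6.0],[2.5,0,-2.5,0.24,0,0,6.0],[4.5,0,-2.5,0.249,0,0,6.0],[6.5,0,-2.5,0.249,0,0,6.0],[7.1,0,-2.5,0.249,0,0,6.0],[7.1,0,-2.5,0.249,0,0,6.0],[7.1,0,-2.5,0.249,0,0,6.0],[7.1,0,-2.5,0.249,0,0,6.0]]]}}

```text
t: 13.52
ee_pos: [470.7, 293.0, 95.4]
orientation: [0.997, 1.331, -0.994]
ft_force: [-0.4, 0.5, 0.9]
width: 60.1
```

```bash
python3 pl.py 469 294.5 28 -1.29;python3 -c "
from h import *
for n in ('top','scene'): cv2.imwrite(f'pics/{n}6.png',ctrl.get_image(n)[:,:,::-1])
crop('pics/scene6.png',310,120,470,240,5,'pics/s7.png')
crop('pics/top6.png',130,110,290,230,5,'pics/c7.png')"
```

```text
t 13.52 p [470.7 293.   95.4] jaw -1.284 q1,q6 [0.54 1.82] w 60.1 F [-0.4  0.5  0.9]
shift cm [ 6.74 -0.13 -0.19] turn [ 0.006 -0.    -0.002] alt q6 turn -3.136
```

View pics/s7.png

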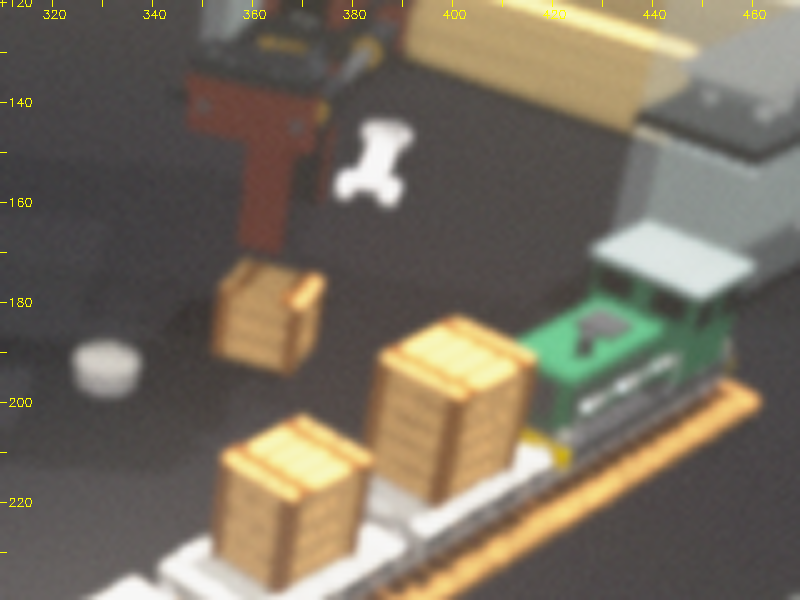

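View pics/c7.png

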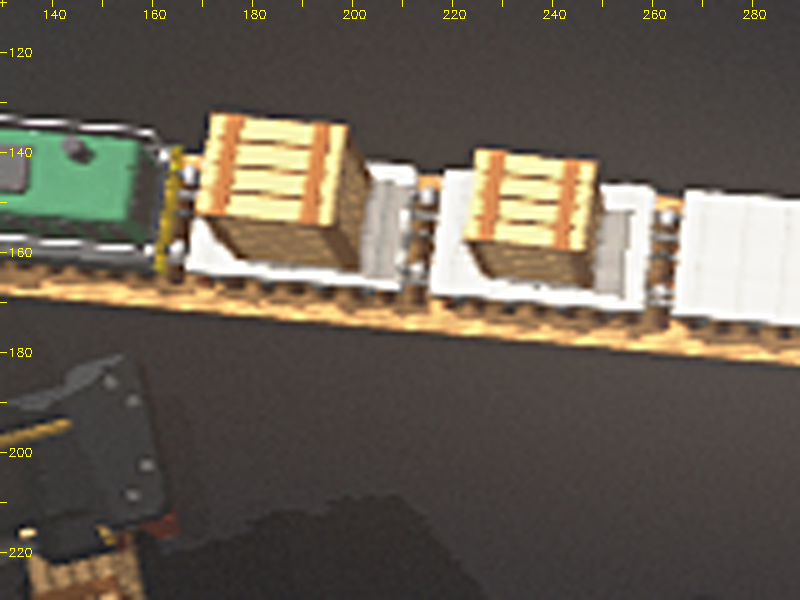

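```bash
python3 - <<'E'
from fit import *
B=lambda L,x0,y0:np.array(L)/5+[x0,y0]-.5
print(fit("scene",B([(380,352),(458,316),(537,355),(460,402)],310,120),48,60,107))
print(fit("scene",B([(218,457),(303,413),(373,460),(293,502)],310,120),43,54,97))
print(fit("top",B([(477,149),(599,160),(586,250),(465,238)],130,110),43,54,97))
print(fit("top",B([(212,112),(348,125),(330,226),(195,211)],130,110),48,60,107))
E
```

```text
(array([ 6.38551575e+02,  1.99095862e+02, -9.11511893e-02]), np.float64(0.7116483602691767))
(array([ 6.30621314e+02,  8.31330729e+01, -1.04889511e-01]), np.float64(0.6146853445328012))
(array([ 6.31009051e+02,  8.20322263e+01, -8.14081212e-02]), np.float64(0.2549744707896637))
(array([ 6.39378016e+02,  1.97162828e+02, -8.88484144e-02]), np.float64(0.29794188084105916))
```

Emit:
{"api": "servo_tool", "payload": {"plan": [[[1,-0.1,-0.2,0.006,0,0,6.0],[3,-0.1,-0.2,0.006,0,0,6.0],[5,-0.1,-0.2,0.006,0,0,6.0],[6.2,-0.1,-0.2,0.006,0,0,6.0],[6.7,-0.1,-0.2,0.006,0,0,6.0],[6.7,-0.1,-0.2,0.006,0,0,6.0],[6.7,-0.1,-0.2,0.006,0,0,6.0],[6.7,-0.1,-0.2,0.006,0,0,6.0]]]}}

```text
t: 14.28
ee_pos: [468.9, 294.8, 27.9]
orientation: [1.001, 1.329, -0.999]
ft_force: [-0.0, 0.5, 0.3]
width: 59.8
```

```bash
python3 pl.py 469 294.5 28 -1.29
```

```text
t 14.28 p [468.9 294.8  27.9] jaw -1.29 q1,q6 [0.54 1.83] w 59.8 F [-0.   0.5  0.3]
shift cm [-0.01 -0.    0.03] turn [-0.    -0.    -0.001] alt q6 turn 3.142
```

Both placed crates sit within ~1–2 mm of centre. Gripping crate four.

Emit:
{"api": "servo_tool", "payload": {"plan": [[[0,0,0,0,0,0,5.0],[0,0,0,0,0,0,4.3],[0,0,0,0,0,0,3.7],[0,0,0,0,0,0,3.0],[0,0,0,0,0,0,2.5],[0,0,0,0,0,0,2.5],[0,0,0,0,0,0,2.5],[0,0,0,0,0,0,2.5]]]}}

```text
t: 14.95
ee_pos: [468.6, 294.5, 27.6]
orientation: [1.0, 1.329, -0.999]
ft_force: [0.1, -0.8, 5.5]
width: 37.8
```

```bash
python3 pl.py 622.9 -33.2 190 -0.073
```

```text
t 14.95 p [468.6 294.5  27.6] jaw -1.29 q1,q6 [0.54 1.83] w 37.8 F [ 0.1 -0.8  5.5]
shift cm [-16.24   5.75  35.76] turn [-1.217e+00  0.000e+00 -1.000e-03] alt q6 turn 1.925
```

Emit:
{"api": "servo_tool", "payload": {"plan": [[[-1,0,0,0,0,0,2.5],[-3.5,0,0,0,0,0,2.5],[-7,0,0,0,0,0,2.5],[-10.5,0,1,0,0,0,2.5],[-13.5,0,3,-0.1,0,0,2.5],[-16,0.2,6,-0.2,0,0,2.5],[-16.2,0.6,9.5,-0.32,0,0,2.5],[-16.2,1.2,13,-0.44,0,0,2.5]]]}}

```text
t: 15.62
ee_pos: [516.6, 172.9, 192.1]
orientation: [0.662, 1.465, -0.657]
ft_force: [1.0, 0.4, -0.4]
width: 37.6
```

```bash
python3 pl.py 622.9 -33.2 190 -0.073
```

```text
t 15.62 p [516.6 172.9 192.1] jaw -0.845 q1,q6 [0.3  1.15] w 37.6 F [ 1.   0.4 -0.4]
shift cm [ 0.22 -5.73 22.47] turn [-0.772  0.003 -0.003] alt q6 turn 2.369
```

Emit:
{"api": "servo_tool", "payload": {"plan": [[[0,-0.7,2.8,-0.1,0,0,2.5],[0,-1.4,5.6,-0.2,0,0,2.5],[0,-2.1,8.4,-0.3,0,0,2.5],[0,-2.8,11.2,-0.4,0,0,2.5],[0,-3.5,14,-0.5,0,0,2.5],[0,-4.2,16.8,-0.6,0,0,2.5],[0,-5,19.6,-0.7,0,0,2.5],[0,-5.6,22.0,-0.77,0,0,2.5]]]}}

```text
t: 16.28
ee_pos: [618.6, -30.8, 189.6]
orientation: [0.061, 1.57, -0.061]
ft_force: [0.6, 0.1, -0.0]
width: 37.5
```

```bash
python3 pl.py 622.9 -33.2 100 -0.073
```

```text
t 16.28 p [618.6 -30.8 189.6] jaw -0.078 q1,q6 [-0.07  0.01] w 37.5 F [ 0.6  0.1 -0. ]
shift cm [ 8.96 -0.2   0.44] turn [-0.005 -0.     0.   ] alt q6 turn 3.137
```

Emit:
{"api": "servo_tool", "payload": {"plan": [[[1.5,-0.1,0.3,-0.005,0,0,2.5],[3.5,-0.1,0.3,-0.005,0,0,2.5],[5.5,-0.1,0.3,-0.005,0,0,2.5],[7.5,-0.1,0.3,-0.005,0,0,2.5],[8.5,-0.1,0.3,-0.005,0,0,2.5],[9,-0.1,0.3,-0.005,0,0,2.5],[9,-0.1,0.3,-0.005,0,0,2.5],[9,-0.1,0.3,-0.005,0,0,2.5]]]}}

```text
t: 16.95
ee_pos: [621.6, -30.2, 99.9]
orientation: [0.061, 1.569, -0.061]
ft_force: [0.1, -0.7, -0.9]
width: 37.7
```

Emit:
{"api": "servo_tool", "payload": {"plan": [[[0,0,0,0,0,0,2.5],[0,0,0,0,0,0,2.5]]]}}

```text
t: 17.12
ee_pos: [622.0, -30.2, 100.4]
orientation: [0.061, 1.568, -0.061]
ft_force: [0.7, 0.1, -0.3]
width: 37.7
```

```bash
python3 pl.py 622.9 -33.2 71 -0.073;python3 -c "
from h import *
for n in ('top','scene'): cv2.imwrite(f'pics/{n}7.png',ctrl.get_image(n)[:,:,::-1])
crop('pics/scene7.png',270,160,430,280,5,'pics/s8.png')"
```

```text
t 17.12 p [622.  -30.2 100.4] jaw -0.077 q1,q6 [-0.07  0.01] w 37.7 F [ 0.7  0.1 -0.3]
shift cm [ 2.94 -0.29  0.11] turn [-0.004  0.002  0.   ] alt q6 turn 3.137
```

View pics/s8.png

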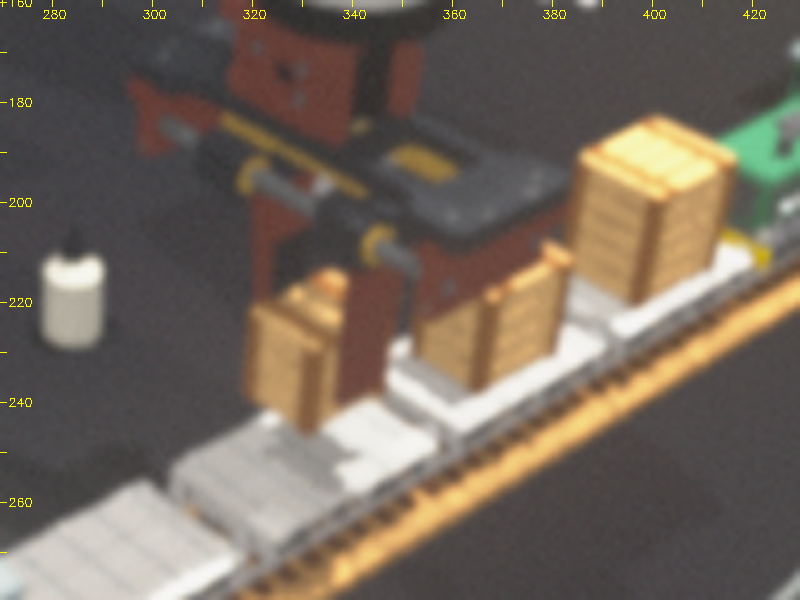

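```bash
python3 - <<'E'
from face import *
B=lambda L,x0,y0:np.array(L)/5+[x0,y0]-.5
print(face(B([(252,303),(322,345),(245,398),(307,433)],270,160),622,38,48,44,-30,73))
E
```

```text
(array([-27.8,  74.6]), array([ 0. ,  0.5, -0.6,  0.5,  0. , -1.3,  0.6,  0.3]))
```

Emit:
{"api": "servo_tool", "payload": {"plan": [[[0.5,-0.3,0.1,-0.004,0,0,2.5],[1.2,-0.3,0.1,-0.004,0,0,2.5],[2,-0.3,0.1,-0.004,0,0,2.5],[2.5,-0.3,0.1,-0.004,0,0,2.5],[2.7,-0.3,0.1,-0.004,0,0,2.5],[2.7,-0.3,0.1,-0.004,0,0,2.5],[2.7,-0.3,0.1,-0.004,0,0,2.5],[2.7,-0.3,0.1,-0.004,0,0,2.5]]]}}

```text
t: 17.88
ee_pos: [622.1, -33.3, 72.1]
orientation: [0.058, 1.57, -0.058]
ft_force: [-0.4, 0.3, -0.6]
width: 37.8
```

```bash
python3 pl.py 622.9 -33.2 70.6 -0.073
```

```text
t 17.88 p [622.1 -33.3  72.1] jaw -0.073 q1,q6 [-0.07  0.  ] w 37.8 F [-0.4  0.3 -0.6]
shift cm [0.15 0.02 0.08] turn [-0.  0.  0.] alt q6 turn 3.141
```

Emit:
{"api": "servo_tool", "payload": {"plan": [[[0.1,-0.05,0.1,0,0,0,2.5],[0.2,-0.05,0.1,0,0,0,2.5],[0.2,-0.05,0.1,0,0,0,2.5],[0.2,-0.05,0.1,0,0,0,2.5],[0.2,-0.05,0.1,0,0,0,2.5]]]}}

```text
t: 18.3
ee_pos: [623.4, -34.0, 70.6]
orientation: [0.058, 1.569, -0.058]
ft_force: [-1.3, -0.6, 3.5]
width: 37.8
```

Emit:
{"api": "servo_tool", "payload": {"plan": [[[0,0,0,0,0,0,4.2],[0,0,0,0,0,0,4.8],[0,0,0,0,0,0,5.4],[0,0,0,0,0,0,5.8],[-1,0,0,0,0,0,5.8],[-3,0,0,0,0,0,5.8],[-6,0,0,0,0,0,5.8],[-9,0,0,0,0,0,5.8]]]}}

```text
t: 18.97
ee_pos: [622.2, -33.8, 160.9]
orientation: [0.058, 1.572, -0.058]
ft_force: [0.5, -0.5, 0.8]
width: 57.7
```

```bash
python3 pl.py 432 -303 150 -0.985
```

```text
t 18.97 p [622.2 -33.8 160.9] jaw -0.073 q1,q6 [-0.07 -0.  ] w 57.7 F [ 0.5 -0.5  0.8]
shift cm [  1.13 -28.24 -16.99] turn [ 0.912 -0.002  0.001] alt q6 turn -2.23
```

Emit:
{"api": "servo_tool", "payload": {"plan": [[[0,-3.2,-1.9,0.12,0,0,5.6],[0,-6.5,-3.9,0.24,0,0,5.6],[0,-9.8,-5.9,0.36,0,0,5.6],[0,-13.1,-7.9,0.48,0,0,5.6],[0,-16.4,-9.9,0.6,0,0,5.6],[0,-19.7,-11.9,0.72,0,0,5.6],[0.5,-23,-13.9,0.82,0,0,5.6],[1,-26.3,-15.9,0.9,0,0,5.6]]]}}

```text
t: 19.63
ee_pos: [444.2, -286.0, 151.2]
orientation: [0.762, 1.431, -0.763]
ft_force: [1.5, -0.7, 0.3]
width: 55.7
```

```bash
python3 pl.py 432 -303 85 -0.985
```

```text
t 19.63 p [ 444.2 -286.   151.2] jaw -0.978 q1,q6 [-0.59  0.38] w 55.7 F [ 1.5 -0.7  0.3]
shift cm [ 6.62 -1.96  0.72] turn [ 0.007  0.002 -0.001] alt q6 turn -3.135
```

Emit:
{"api": "servo_tool", "payload": {"plan": [[[1,-1,0.4,0.007,0,0,5.6],[2.5,-1.8,0.7,0.007,0,0,5.6],[4.5,-1.8,0.7,0.007,0,0,5.6],[6,-1.8,0.7,0.007,0,0,5.6],[6.6,-1.8,0.7,0.007,0,0,5.6],[6.6,-1.8,0.7,0.007,0,0,5.6],[6.6,-1.8,0.7,0.007,0,0,5.6],[6.6,-1.8,0.7,0.007,0,0,5.6]]]}}

```text
t: 20.3
ee_pos: [434.9, -300.6, 85.1]
orientation: [0.763, 1.431, -0.764]
ft_force: [-0.7, 0.0, -0.1]
width: 56.2
```

```bash
python3 pl.py 432 -303 21 -0.985;python3 -c "
from h import *
for n in ('top','scene'): cv2.imwrite(f'pics/{n}8.png',ctrl.get_image(n)[:,:,::-1])
crop('pics/scene8.png',100,180,260,300,5,'pics/s9.png')
crop('pics/top8.png',210,110,370,230,5,'pics/c9.png')"
```

```text
t 20.3 p [ 434.9 -300.6   85.1] jaw -0.98 q1,q6 [-0.63  0.35] w 56.2 F [-0.7  0.  -0.1]
shift cm [ 6.41 -0.38  0.03] turn [ 0.005  0.001 -0.001] alt q6 turn -3.136
```

View pics/s9.png

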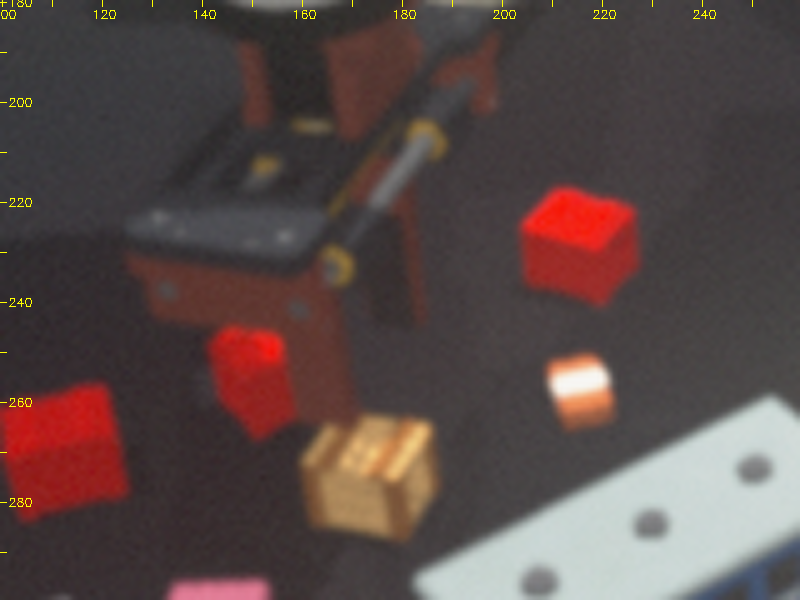

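View pics/c9.png

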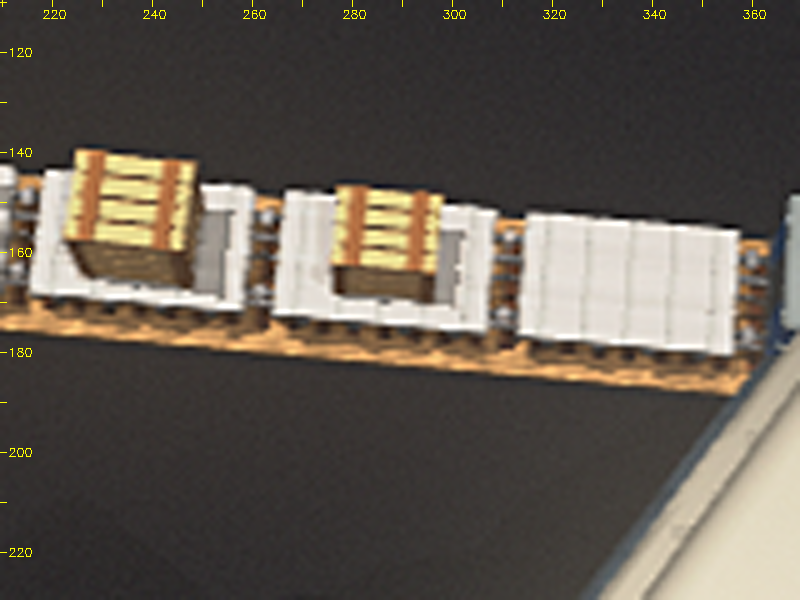

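Emit:
{"api": "servo_tool", "payload": {"plan": [[[0.5,-0.35,0,0.005,0,0,5.6],[2,-0.35,0,0.005,0,0,5.6],[4,-0.35,0,0.005,0,0,5.6],[5.5,-0.35,0,0.005,0,0,5.6],[6.3,-0.35,0,0.005,0,0,5.6],[6.4,-0.35,0,0.005,0,0,5.6],[6.4,-0.35,0,0.005,0,0,5.6],[6.4,-0.35,0,0.005,0,0,5.6]]]}}

```text
t: 21.07
ee_pos: [431.6, -302.7, 20.8]
orientation: [0.768, 1.43, -0.768]
ft_force: [0.0, 0.6, -0.3]
width: 56.2
```

```bash
python3 pl.py 432 -303 21 -0.985; python3 - <<'E'
from fit import *
print(fit("top",np.array([(340,184),(443,194),(434,273),(332,264)])/5+[210,110]-.5,38,48,87))
E
```

```text
t 21.07 p [ 431.6 -302.7   20.8] jaw -0.985 q1,q6 [-0.63  0.35] w 56.2 F [ 0.   0.6 -0.3]
shift cm [-0.02  0.02  0.05] turn [-0.     0.001 -0.   ] alt q6 turn 3.141
(array([ 6.22992061e+02, -3.28162313e+01, -7.90436935e-02]), np.float64(0.3307041629872286))
```

Emit:
{"api": "servo_tool", "payload": {"plan": [[[0,0,0,0,0,0,4.8],[0,0,0,0,0,0,4.1],[0,0,0,0,0,0,3.5],[0,0,0,0,0,0,2.8],[0,0,0,0,0,0,2.2],[0,0,0,0,0,0,2.2],[0,0,0,0,0,0,2.2],[0,0,0,0,0,0,2.2]]]}}

```text
t: 21.73
ee_pos: [431.5, -302.6, 20.7]
orientation: [0.768, 1.43, -0.768]
ft_force: [0.1, 0.3, 5.6]
width: 33.3
```

```bash
python3 pl.py 614.2 -148.8 130 -0.073
```

```text
t 21.73 p [ 431.5 -302.6   20.7] jaw -0.985 q1,q6 [-0.63  0.35] w 33.3 F [0.1 0.3 5.6]
shift cm [-10.93  23.73  -2.72] turn [-0.912  0.001  0.   ] alt q6 turn 2.229
```

Emit:
{"api": "servo_tool", "payload": {"plan": [[[-1,0,0,0,0,0,2.2],[-3.5,0,0,0,0,0,2.2],[-7,0,0,0,0,0,2.2],[-10.5,1,0,-0.1,0,0,2.2],[-13,3.5,-0.3,-0.2,0,0,2.2],[-14,7,-0.7,-0.32,0,0,2.2],[-14,10.5,-1.1,-0.44,0,0,2.2],[-14,14,-1.5,-0.56,0,0,2.2]]]}}

```text
t: 22.4
ee_pos: [541.0, -211.8, 162.3]
orientation: [0.329, 1.543, -0.33]
ft_force: [-0.1, -0.8, -0.6]
width: 34.1
```

```bash
python3 pl.py 614.2 -148.8 160 -0.073
```

```text
t 22.4 p [ 541.  -211.8  162.3] jaw -0.42 q1,q6 [-0.39  0.03] w 34.1 F [-0.1 -0.8 -0.6]
shift cm [0.24 8.74 4.11] turn [-0.347  0.003  0.   ] alt q6 turn 2.794
```

Emit:
{"api": "servo_tool", "payload": {"plan": [[[0,2.5,1.2,-0.1,0,0,2.2],[0,5,2.4,-0.2,0,0,2.2],[0,7.2,3.4,-0.3,0,0,2.2],[1,8.3,4,-0.34,0,0,2.2],[3,8.3,4,-0.34,0,0,2.2],[5,8.3,4,-0.34,0,0,2.2],[6.5,8.3,4,-0.34,0,0,2.2],[6.5,8.3,4,-0.34,0,0,2.2]]]}}

```text
t: 23.07
ee_pos: [607.3, -153.0, 91.5]
orientation: [0.069, 1.576, -0.067]
ft_force: [-1.4, 0.6, 0.3]
width: 33.7
```

Emit:
{"api": "servo_tool", "payload": {"plan": [[[0,0,0,0,0,0,2.2],[0,0,0,0,0,0,2.2],[0,0,0,0,0,0,2.2]]]}}

```text
t: 23.32
ee_pos: [610.9, -153.9, 96.3]
orientation: [0.067, 1.568, -0.068]
ft_force: [-0.8, -0.3, -0.1]
width: 33.8
```

```bash
python3 pl.py 614.2 -148.8 63.7 -0.073;python3 -c "
from h import *
for n in ('top','scene'): cv2.imwrite(f'pics/{n}9.png',ctrl.get_image(n)[:,:,::-1])
crop('pics/scene9.png',220,180,380,300,5,'pics/s10.png')"
```

```text
t 23.32 p [ 610.9 -153.9   96.3] jaw -0.086 q1,q6 [-0.27 -0.18] w 33.8 F [-0.8 -0.3 -0.1]
shift cm [3.26 0.54 0.28] turn [-0.013  0.002  0.   ] alt q6 turn 3.129
```

View pics/s10.png

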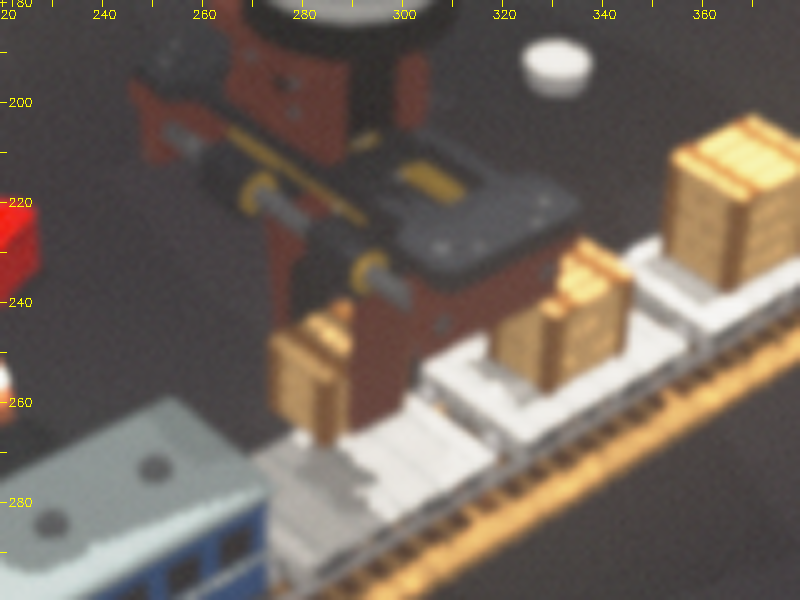

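Emit:
{"api": "servo_tool", "payload": {"plan": [[[0,0.3,0.2,-0.013,0,0,2.2],[0.5,0.55,0.25,-0.013,0,0,2.2],[1.2,0.55,0.25,-0.013,0,0,2.2],[2,0.55,0.25,-0.013,0,0,2.2],[2.7,0.55,0.25,-0.013,0,0,2.2],[2.9,0.55,0.25,-0.013,0,0,2.2],[2.9,0.55,0.25,-0.013,0,0,2.2],[2.9,0.55,0.25,-0.013,0,0,2.2]]]}}

```text
t: 24.08
ee_pos: [613.1, -148.1, 65.8]
orientation: [0.057, 1.571, -0.057]
ft_force: [-0.2, -0.7, -0.6]
width: 34.0
```

Emit:
{"api": "servo_tool", "payload": {"plan": [[[0,0,0,0,0,0,2.2],[0,0,0,0,0,0,2.2]]]}}

```text
t: 24.25
ee_pos: [613.5, -148.3, 66.5]
orientation: [0.057, 1.569, -0.057]
ft_force: [-0.1, -0.4, 0.2]
width: 34.0
```

```bash
python3 pl.py 614.2 -148.8 63.7 -0.073
```

```text
t 24.25 p [ 613.5 -148.3   66.5] jaw -0.072 q1,q6 [-0.26 -0.18] w 34.0 F [-0.1 -0.4  0.2]
shift cm [ 0.28 -0.05  0.07] turn [0.001 0.001 0.   ] alt q6 turn -3.141
```

Emit:
{"api": "servo_tool", "payload": {"plan": [[[0.15,-0.05,0.05,0,0,0,2.2],[0.25,-0.05,0.05,0,0,0,2.2],[0.3,-0.05,0.05,0,0,0,2.2],[0.3,-0.05,0.05,0,0,0,2.2],[0.3,-0.05,0.05,0,0,0,2.2]]]}}

```text
t: 24.67
ee_pos: [614.0, -148.8, 63.7]
orientation: [0.057, 1.569, -0.057]
ft_force: [-0.6, 0.4, 5.5]
width: 33.7
```

Emit:
{"api": "servo_tool", "payload": {"plan": [[[0,0,0,0,0,0,3.8],[0,0,0,0,0,0,4.4],[0,0,0,0,0,0,5.0],[0,0,0,0,0,0,5.4],[-1,0,0,0,0,0,5.4],[-3,0,0,0,0,0,5.4],[-6,0,0,0,0,0,5.4],[-9,0,0,0,0,0,5.4]]]}}

```text
t: 25.33
ee_pos: [613.0, -148.5, 153.9]
orientation: [0.057, 1.572, -0.056]
ft_force: [1.6, -0.1, 0.7]
width: 53.8
```

Emit:
{"api": "servo_tool", "payload": {"plan": [[[-2,-3,-2,0,0,0,5.4],[-3,-6,-5,0,0,0,5.4],[-3,-9,-8,0,0,0,5.4],[-3,-12,-11,0,0,0,5.4],[-3,-14,-13,0,0,0,5.4],[-3,-16,-15,0,0,0,5.4],[-3,-18,-16,0,0,0,5.4],[-3,-18,-16,0,0,0,5.4]]]}}

```text
t: 26.0
ee_pos: [439.2, -319.2, 184.1]
orientation: [0.058, 1.57, -0.06]
ft_force: [1.2, -0.8, 1.0]
width: 54.2
```

```bash
python3 -c "
from h import *
for n in ('top','scene'): cv2.imwrite(f'pics/{n}10.png',ctrl.get_image(n)[:,:,::-1])
crop('pics/scene10.png',230,170,430,310,4,'pics/s11.png')
crop('pics/top10.png',150,100,380,270,3.4,'pics/c11.png')
print(ctrl.get_obs()['t'],ctrl.get_obs()['ee_pos'])"
```

```text
26.1 [ 441.05443895 -317.14199939  183.81324933]
```

View pics/s11.png

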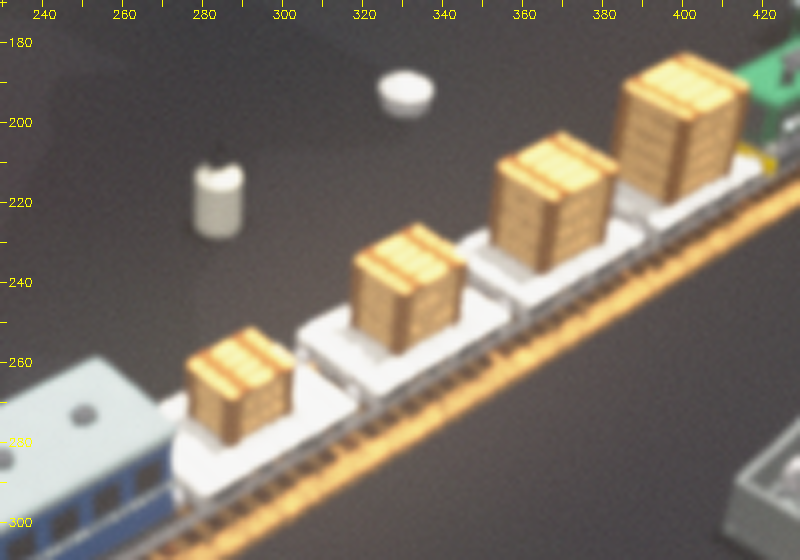

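View pics/c11.png

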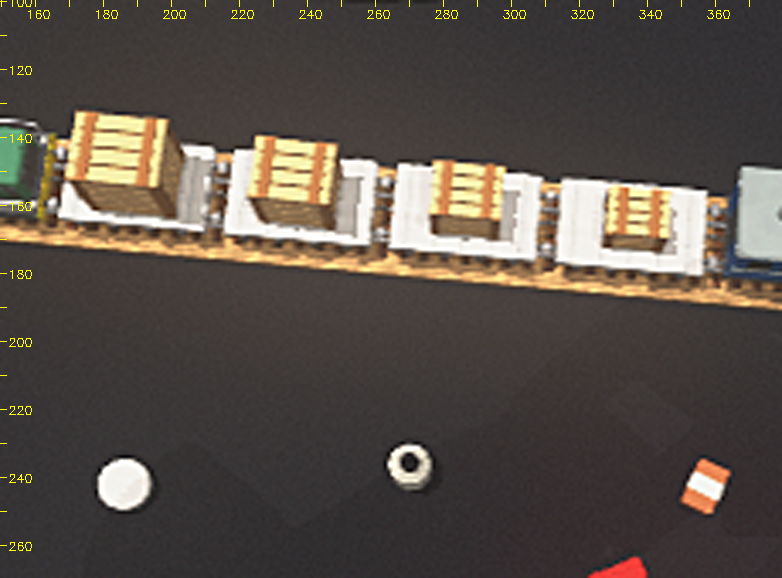

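View pics/scene10.png

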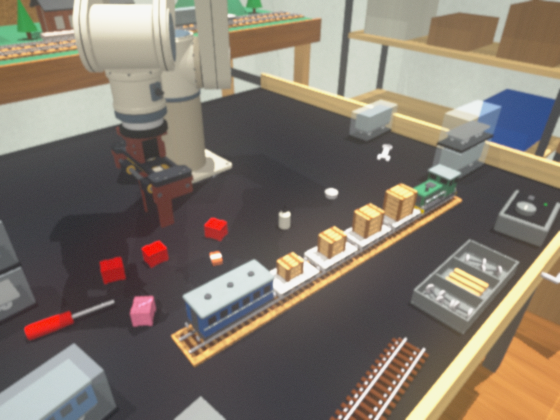

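```bash
python3 - <<'E'
from fit import *
crop("pics/top10.png",300,140,370,195,10,"pics/c12.png")
crop("pics/scene10.png",260,235,325,300,10,"pics/s12.png")
E
```

```text
(no output)
```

View pics/c12.png

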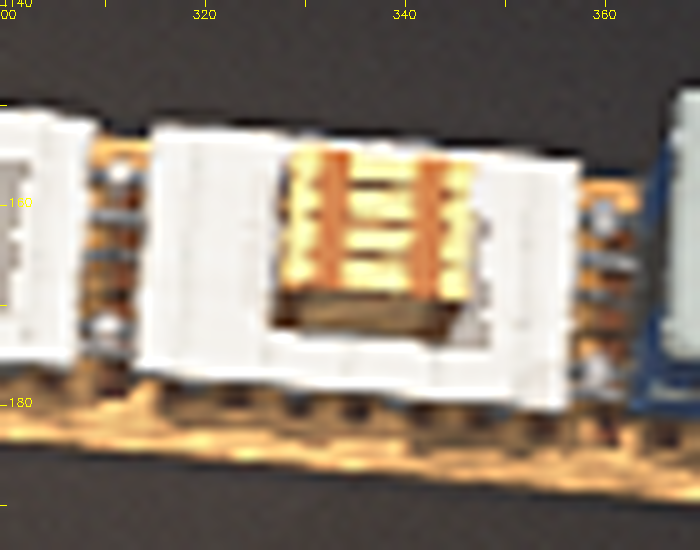

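View pics/s12.png

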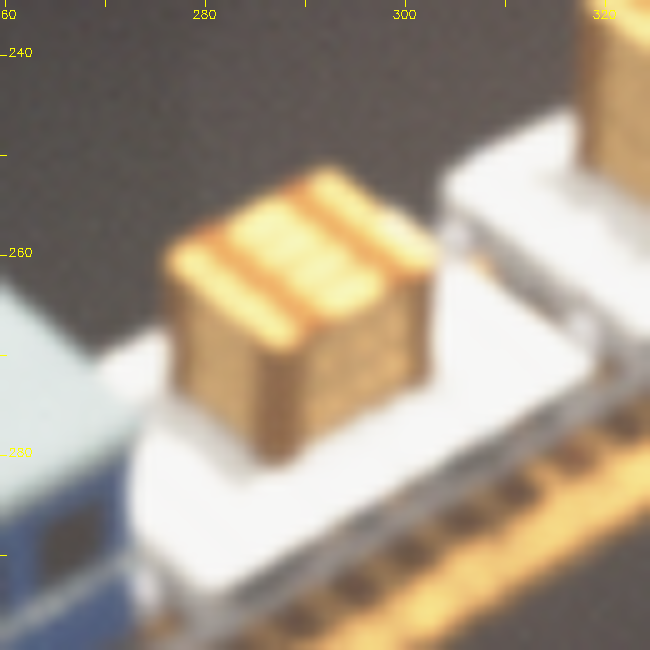

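```bash
python3 -c "
from workcell import ctrl
print(ctrl.close_job())"
```

```text
the job is handed in; nothing more can be done
None
```

The four crates are loaded and the job is handed in. From the green locomotive to the blue coach they are crate three (64 mm), crate one (54 mm), crate four (44 mm) and crate two (34 mm). It took about 26 s of the 112 s allowed.

- **Placement:** in the last pictures all four crates stand upright with their long side along the wagon. Their centres measure about 0–2.5 mm from the deck middles, within the 2 mm calibration.
- **Disagreement:** the two cameras differed by 1–3 mm along the track. For crate three, the top view first read 2.4 mm off the deck middle, then 1.5 mm. The scene view had it within 0.5 mm.
- **Left alone:** the oil bottle, tin, rubber and the red and pink look-alikes appear where they were at the start.
- **Arm and forces:** the arm ended clear of everything. The largest force reading I saw was about 7 N, and no check failed.

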